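# Vent the vacuum vessel and set out the trial-lens jars

## Task

The rigid trial lenses have been kept dry under vacuum: unscrew the valve's little knurled lock nut until it stops, then hold the freed pin fully down for at least a second to let the air in, and only then lift off the clear dome and stand it on the grey mat. Set all the lens jars upright on the low shelf in two neat rows, squat ones along the middle of the front ribbed strip and tall ones along the middle of the back one, neighbours in a row less than a jar's width apart. Finally stand the dome back squarely on the gasket of the empty base, without disturbing the other things on the desk.

Things in the scene. Friction and masses are not known exactly. Their poses are not given: they have to be found in the camera images.
- base: fixed base of a vacuum vessel: round aluminium plate 220 mm across, top at 18 mm, with a flush black gasket ring (156 to 204 mm diameter) for the dome's rim. Lens jars stand on it in a ring of 58 mm radius. Origin at the centre of its underside, z up. A spur (30 mm wide, 16 mm high) runs out along -x, about towards the robot, to 163 mm and carries the upright valve at x = -145 mm
- nut (a joint): turn of the valve's lock nut, rad: 0 screwed down, grows as it is unscrewed (anticlockwise from above) to a stop at 5.0; starts at 0 to 0.4. The nut rises 0.86 mm per rad, needs 0.04 N m, stays where left. Screwed down it bears on the stem's top and blocks the pin; the pin can sink as far as the nut has risen, at most 4 mm
- nut_mid (a point): middle of the knurled brass lock nut, on its axis. The nut is 12 mm across and 10 mm high, about 61 mm above the desk; below it the brass stem is 9 mm across and 36 mm tall, standing on the spur; above it the steel pin sticks out
- pin (a joint): how far the valve pin is pressed in, m: 0 is up, 0.004 is its own stop; a spring pushes it back, 2 N at the start and 6 N fully down
- pin_tip (a point): centre of the flat top of the steel valve pin, 6 mm across, about 80 mm above the desk, 14 mm above the nut's top when the nut is tight, 10 mm when it is unscrewed. It is pressed straight down; nut and pin sink together
- dome: clear plastic dome, loose, about 0.55 kg: 180 mm across, wall 4 mm, flat top at 75 mm, with a black round knob on the top's centre (30 mm across, from 77 to 101 mm above the rim) to lift it by. Origin at the centre of its open rim (underside), z up to the knob; it starts standing on the base's gasket
- mat: grey flat desk mat fixed to the desk, 260 mm (x) by 240 mm (y) and 3 mm thick, empty at the start; origin at the centre of its underside
- shelf: low pale wooden desk shelf, fixed, 200 mm deep (x) and 260 mm wide (y), top 80 mm above the desk. Two dark ribbed strips 30 mm wide lie along its whole width (y). Origin at the centre of its underside, -x is its front (towards the robot). A small carton (55 by 28 mm, 40 mm high) stands at its +y end, 108 mm from the centre
- front_strip (a point): middle of the front ribbed strip on the shelf's top surface; the strip runs along this frame's y, x points to the shelf's back
- back_strip (a point): middle of the back ribbed strip, 90 mm behind the front one, same axes
- squat1: squat glass lens jar with a white screw cap, an upright cylinder 38 mm across and 30 mm high, 40 g; origin at the centre of its underside, z up its axis; starts standing under the dome
- squat2: squat glass lens jar with a white screw cap, an upright cylinder 38 mm across and 30 mm high, 40 g; origin at the centre of its underside, z up its axis; starts standing under the dome
- squat3: squat glass lens jar with a white screw cap, an upright cylinder 38 mm across and 30 mm high, 40 g; origin at the centre of its underside, z up its axis; starts standing under the dome
- tall1: tall glass lens jar with a white screw cap, an upright cylinder 32 mm across and 46 mm high, 50 g; origin at the centre of its underside, z up its axis; starts standing under the dome
- tall2: tall glass lens jar with a white screw cap, an upright cylinder 32 mm across and 46 mm high, 50 g; origin at the centre of its underside, z up its axis; starts standing under the dome
- tall3: tall glass lens jar with a white screw cap, an upright cylinder 32 mm across and 46 mm high, 50 g; origin at the centre of its underside, z up its axis; starts standing under the dome
- lens_carton: small green carton on the shelf, 55 by 28 by 40 mm high, a bystander; origin at the centre of its underside
- mouse: white computer mouse on the desk, 95 by 56 mm and 32 mm high, a bystander; origin at the centre of its underside
- pump: grey hand vacuum pump lying on the desk along its x, about 160 mm long and 30 mm high with a 70 mm cross handle at -x, a bystander; origin on the desk under its body
- case: black spectacle case, 60 by 150 by 40 mm high, a bystander behind the work; origin at the centre of its underside
- saline1: white saline bottle with a red cap, 40 mm across, 130 mm high, a bystander; origin at the centre of its underside
- saline2: a second saline bottle like the first, a bystander; origin at the centre of its underside

How it is judged:
By the outcome, as a careful person would: the job done as asked, in the order asked, and still so for the second after the job is handed in, with the robot touching nothing.
Of squat1, squat2, squat3, tall1, tall2, tall3 only 3 to 5 are there at a start; the rules pass over those that are not, and their reading is None.
At some moment in a run one of squat1, squat2, squat3 may be knocked a few centimetres aside while the robot is not near it.
It also fails if it takes over 210 s, if anything falls off the work surface, if the arm or the gripper's body presses on something with over 40 N, if the wrist force passes 120 N, or if a joint passes its speed limit or range.

## Robot

A 6-joint arm with a two-finger parallel gripper is mounted at the origin on the work surface. World frame = base frame: x ahead of the robot, y to its left, z up, the work surface at z = 0. Lengths are in mm, angles in rad, forces in N, time in s.
With the tool pointing down it reaches from about 300 to 750 mm from the base axis. Payload 8.5 kg.
Tool frame: the origin (TCP) lies between the finger pads; the fingertips stand 17 mm ahead of it and the grasp point (between the pads) lies 2 mm behind it; z points along the fingers, y is the direction in which the jaws open and shut (so a half turn about z gives the same grasp; the last joint's range is limited). The gripper opens to 88 mm and grips with 3 to 60 N. Pads are 18 mm wide; open, the fingers measure 123 mm over their backs; the gripper's body (75 mm by 187 mm) begins 45 mm behind the grasp point.
Start: joints at [1.008, 0.381, 1.297, -0, 1.464, -0.215], TCP at [187.447, 517.053, 255.748] pointing down, gripper open.
Joint ranges: [-3.11, 3.11], [-0.89, 2.33], [0.22, 2.48], [-1.42, 4.56], [0.17, 2.85], [-2.88, 2.88]. Speed limits (rad/s): [2.39, 2.39, 3.14, 3.14, 3.14, 3.14].

## Interface

Orientations are given as a rotation vector (axis times angle).
In Python, from plant import robot gives the robot as it stands. The module is installed in compiled form; this text tells all that it offers.
- The arm moves only by the shell command python3 -m creep 'ROWS' [FORCE]. ROWS is JSON, a list of rows, each an object of numbers: "claw": the closure, from 0 (fully open) to 1 (shut); "tx", "ty", "tz": the shift along the tool's x, y, z in mm; "spin": the turn about the tool's z in rad. A call has 1 to 10 rows; each row is the pose to reach, as a shift and turn from the pose commanded when the call began, along the tool's axes at that moment; what a row does not reach only later rows make up. A row lasts 1/10 s, in which the tool goes at most 50 mm and 8.59 degrees, less where a joint would pass 70% of its speed; a pose out of reach is approached as far as the arm can. A call with a gripper value outside its range is refused whole. The fingers move at their own pace and stop on an object; FORCE is the grip in N (left out, the last holds). Time passes only in rows, so rows that repeat a pose let the fingers close. It gives the time, the measured TCP pose, the force and the opening at its end, in the units of the state.
- robot.get_obs(): the state, without advancing time (a new reading comes with each control period).
- robot.camera(name): name is "side" or "top" or "wrist"; returns a dict with "img" (480x640x3 uint8, red, green, blue), "fov_y" (degrees; the focal length in pixels is half the picture's height over the tangent of half this angle, whatever the lens; pixels are square), "cx", "cy" (the principal point, pixels), "xyz" and "orientation" of the camera in the world. Camera axes: x right, y down, z forward; pixel columns grow to the right and rows downward; lengths in mm; the calibration is good to about 2 mm. A picture is of the moment at which its call begins. There is no depth.
- robot.hand_in(): hands the job in, once; it reports no verdict.
The state is a dict: "time_s": time; "joints": joint angles; "qd": joint speeds; "effort": joint torques, N m; "position": TCP position; "orientation": TCP orientation; "force": force on the tool from outside, world axes, zero at the start; "torque": the same for the moment, N m; "finger_gap": finger opening in mm.
Only numpy, scipy, OpenCV 4.12 (cv2) and the standard library are available. Lean on these libraries where they do the work, as an engineer would, in place of code of your own. Each camera call takes 0.05 s, during which the arm holds its last target. There are 200 camera calls.

## Working session

There is one attempt and no reset: what is moved stays moved. The work goes in short steps, Python scripts to look and compute and a shell command to move; the robot and the scene stay as the last step left them, time stands still between calls to the robot, and variables do not carry over. Pictures are saved under pics/ and viewed, about 12 in all and at most 16, crops included, and the job is handed in when it is done.

```bash
mkdir -p pics; cat > h.py <<'E'
import numpy as np, cv2
from scipy.spatial.transform import Rotation as R
from plant import robot
def snap(name,fn,crop=None,scale=1):
    c=robot.camera(name); im=c["img"][:,:,::-1].copy()
    cv2.imwrite("pics/raw_"+fn,im)
    if crop: im=im[crop[1]:crop[3],crop[0]:crop[2]]
    if scale!=1: im=cv2.resize(im,None,fx=scale,fy=scale,interpolation=cv2.INTER_CUBIC)
    cv2.imwrite("pics/"+fn,im)
    np.save("pics/"+fn+".npy",np.array([c["fov_y"],c["cx"],c["cy"],*c["xyz"],*c["orientation"]],float))
    return c
def cal(fn): return np.load("pics/"+fn+".npy")
def pix2w(fn,u,v,z):
    a=cal(fn); f=240/np.tan(np.radians(a[0]/2)); M=R.from_rotvec(a[6:9]).as_matrix()
    d=M@np.array([(u-a[1])/f,(v-a[2])/f,1]); return (a[3:6]+d*(z-a[5])/d[2])
def w2pix(fn,p):
    a=cal(fn); f=240/np.tan(np.radians(a[0]/2)); M=R.from_rotvec(a[6:9]).as_matrix()
    q=M.T@(np.array(p,float)-a[3:6]); return np.array([a[1]+f*q[0]/q[2],a[2]+f*q[1]/q[2]])
def st():
    o=robot.get_obs(); M=R.from_rotvec(o["orientation"]).as_matrix()
    print("t",round(o["time_s"],2),"p",np.round(o["position"],1),"x",np.round(M[:,0],3),"y",np.round(M[:,1],3),"z",np.round(M[:,2],3),"F",np.round(o["force"],1),"gap",np.round(o["finger_gap"],1),"q",np.round(o["joints"],2))
    return o,M
def to(x,y,z,o=None):
    o=robot.get_obs(); M=R.from_rotvec(o["orientation"]).as_matrix()
    print("shift",np.round(M.T@(np.array([x,y,z])-np.array(o["position"])),1))
E
python3 - <<'E'
from h import *
for n in("top","side"):
    c=snap(n,n+"1.png"); print(n,c["fov_y"],c["cx"],c["cy"],c["xyz"],c["orientation"])
st()
E
```

```text
top 50.57116316427137 325.63102405329545 235.5782248800607 [ 357.93300203   42.67550907 1148.85150639] [-1.99148589  2.24083476 -0.23720707]
side 49.455690638412946 323.2308704572727 234.5200661721041 [ 182.52928413 -541.01469913  808.43532357] [-2.26852727  0.75468224 -0.28465971]
t 0.1 p [187.3 516.9 255.2] x [-0.94   0.341  0.   ] y [ 0.341  0.94  -0.001] z [-0.001 -0.001 -1.   ] F [-0.2  0.2  0.3] gap 88.1 q [ 1.01  0.38  1.3  -0.    1.46 -0.22]
```

View pics/top1.png

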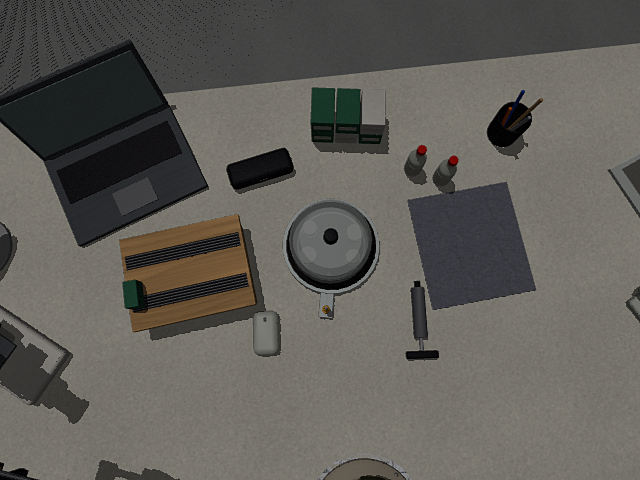

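View pics/side1.png

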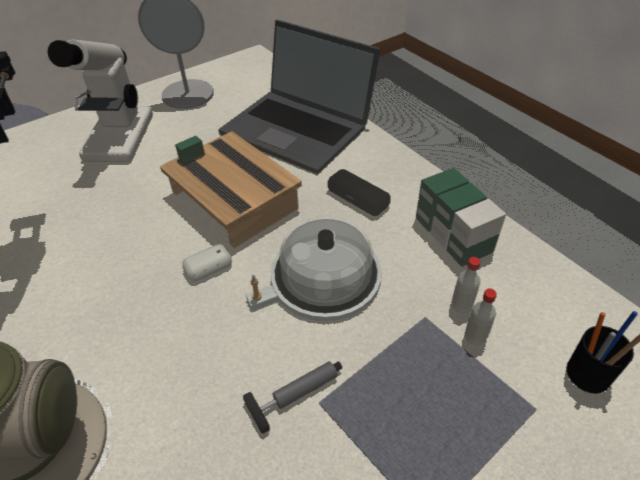

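Top view: base at about (331,246), knob (330,236), valve (326,308), shelf with strips on the left, mat on the right, pump at (419,320), mouse at (266,333). The side view agrees.

```bash
python3 - <<'E'
from h import *
T="top1.png";S="side1.png"
def p(n,a,z,s=None):
    print(n,np.round(pix2w(T,*a,z),1), np.round(pix2w(S,*s,z),1) if s else "")
p("knobtop",(330,236),119,(326,233))
p("knobtop",(330,236),119)
p("pin",(326,309),78,(254,277))
p("shelf c: ",(120,239),80);p("",(240,216),80,(233,134));p("",(255,304),80,(300,182));p("",(134,330),80,(163,170))
p("front strip R",(247,284),80);p("front strip L",(144,300),80)
p("back strip R",(241,240),80);p("back L",(124,264),80)
for a in((408,199),(508,183),(535,290),(433,308)):p("mat",a,3)
p("carton",(133,295),120)
p("mouse",(266,333),20);p("pump",(419,320),20);p("pumphandle",(423,355),20);p("sal1",(422,149),130);p("sal2",(453,160),130)
E
```

```text
knobtop [570.5   4.  119. ] [576.8   2.9 119. ]
knobtop [570.5   4.  119. ] 
pin [425.1  29.4  78. ] [429.9  25.   78. ]
shelf c:  [624.6 450.3  80. ] 
 [645.2 190.8  80. ] [619.6 435.9  80. ]
 [452.7 175.5  80. ] [646.2 191.   80. ]
 [428.9 428.4  80. ] [427.2 411.2  80. ]
front strip R [496.4 188.5  80. ] 
front strip L [488.3 405.1  80. ] 
back strip R [592.1 193.1  80. ] 
back L [569.4 443.8  80. ] 
mat [ 660.9 -192.4    3. ] 
mat [ 672.1 -432.8    3. ] 
mat [ 416.6 -445.2    3. ] 
mat [ 403.8 -209.8    3. ] 
carton [496.  413.1 120. ] 
mouse [392.6 164.8  20. ] 
pump [ 381.  -171.3   20. ] 
pumphandle [ 306.  -168.2   20. ] 
sal1 [ 733.  -212.6  130. ] 
sal2 [ 701. -274.  130.]
```

```bash
python3 -m creep '[{"tx":-393,"ty":-379},{"tx":-393,"ty":-379},{"tx":-393,"ty":-379},{"tx":-393,"ty":-379},{"tx":-393,"ty":-379},{"tx":-393,"ty":-379},{"tx":-393,"ty":-379},{"tx":-393,"ty":-379},{"tx":-393,"ty":-379},{"tx":-393,"ty":-379}]'
python3 -m creep '[{"spin":-0.19},{"spin":-0.19},{"spin":-0.19},{"spin":-0.19}]'
python3 - <<'E'
from h import *
c=snap("wrist","w1.png"); print(c["fov_y"],c["cx"],c["cy"],c["xyz"],R.from_rotvec(c["orientation"]).as_matrix().round(3)); st()
print(w2pix("w1.png",[427,27,78]),w2pix("w1.png",[573,3,119]))
E
```

```text
69.15240304548306 323.42194213224457 235.5976966731192 [109.37461713 544.39217419 384.54545982] [[ 0.34   0.891  0.3  ]
 [ 0.94  -0.321 -0.111]
 [-0.003  0.32  -0.948]]
t 0.15 p [187.4 516.9 255.3] x [-0.94   0.341  0.   ] y [ 0.341  0.94  -0.001] z [-0.001 -0.001 -1.   ] F [-0.5 -0.4 -0.6] gap 88.0 q [ 1.01  0.38  1.3   0.    1.46 -0.22]
[ 26.4801744 511.7389394] [ 52.28931879 623.74082679]invalid input at $[0]: expected keys claw, tx, ty, tz, spin
invalid input at $[0]: expected keys claw, tx, ty, tz, spin
```

View pics/w1.png

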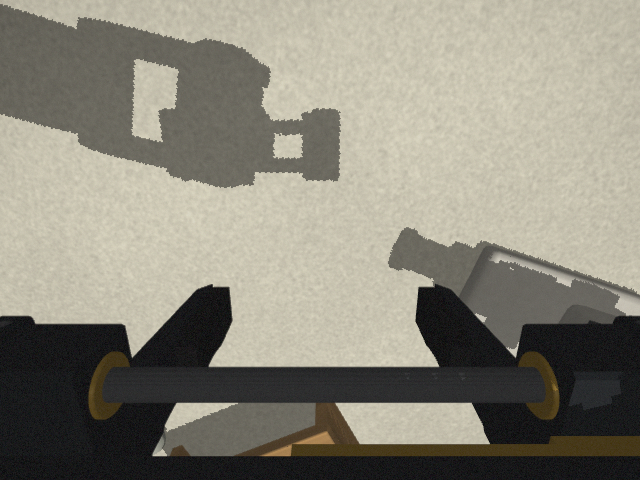

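Lens shows the fingers at row ~290; no useful objects yet. Every row needs all keys, so I resend the move.

```bash
python3 -m creep '[{"claw":0,"tx":-393,"ty":-379,"tz":0,"spin":-0.19},{"claw":0,"tx":-393,"ty":-379,"tz":0,"spin":-0.19},{"claw":0,"tx":-393,"ty":-379,"tz":0,"spin":-0.19},{"claw":0,"tx":-393,"ty":-379,"tz":0,"spin":-0.19},{"claw":0,"tx":-393,"ty":-379,"tz":0,"spin":-0.19},{"claw":0,"tx":-393,"ty":-379,"tz":0,"spin":-0.19},{"claw":0,"tx":-393,"ty":-379,"tz":0,"spin":-0.19},{"claw":0,"tx":-393,"ty":-379,"tz":0,"spin":-0.19},{"claw":0,"tx":-393,"ty":-379,"tz":0,"spin":-0.19},{"claw":0,"tx":-393,"ty":-379,"tz":0,"spin":-0.19}]'
python3 - <<'E'
from h import *
o,M=st(); to(427,27,185)
E
```

```text
time_s: 1.15
position: [406.6, 68.7, 255.8]
orientation: [0.248, 3.132, 0.0]
force: [0.3, 0.7, -0.8]
finger_gap: 88.1
t 1.15 p [406.6  68.7 255.8] x [-0.988  0.157 -0.   ] y [0.157 0.988 0.   ] z [ 0.  0. -1.] F [ 0.3  0.7 -0.8] gap 88.1 q [-0.12  0.14  1.64  0.    1.36 -1.53]
shift [-26.7 -38.   70.8]
```

```bash
python3 -m creep '[{"claw":0,"tx":-27,"ty":-38,"tz":60,"spin":0},{"claw":0,"tx":-27,"ty":-38,"tz":60,"spin":0},{"claw":0,"tx":-27,"ty":-38,"tz":60,"spin":0},{"claw":0,"tx":-27,"ty":-38,"tz":60,"spin":0}]'
python3 - <<'E'
from h import *
snap("wrist","w2.png"); st()
print(w2pix("w2.png",[427,27,78]))
E
```

```text
time_s: 1.55
position: [426.8, 29.3, 196.2]
orientation: [-0.248, -3.131, -0.0]
force: [-0.3, 0.2, 0.2]
finger_gap: 87.8
t 1.6 p [426.9  29.6 196.7] x [-0.988  0.157 -0.001] y [0.157 0.988 0.   ] z [ 0.001 -0.    -1.   ] F [-0.   0.2 -0.1] gap 88.2 q [-0.21  0.23  1.71  0.    1.2  -1.62]
[322.08189918 235.60117624]
```

View pics/w2.png

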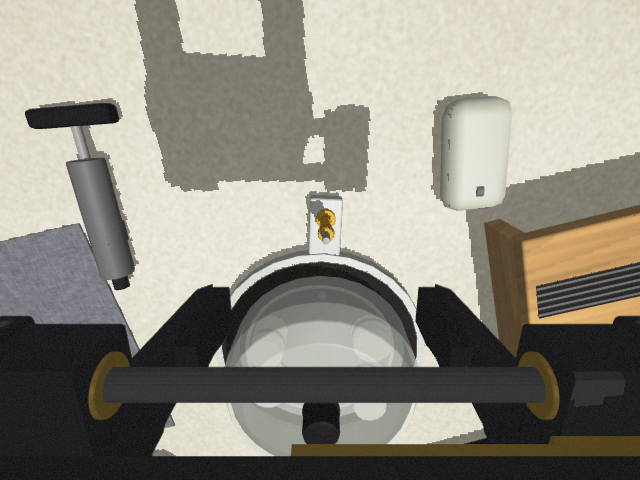

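Valve visible around (327,225), pin tip near (327,240); four-ish jars seen through the dome. Zooming in from the same frame.

```bash
python3 - <<'E'
import cv2
im=cv2.imread("pics/raw_w2.png")[185:265,285:385]
cv2.imwrite("pics/w2c.png",cv2.resize(im,None,fx=6,fy=6,interpolation=cv2.INTER_CUBIC))
im=cv2.imread("pics/raw_side1.png")[260:310,230:290]
cv2.imwrite("pics/s1c.png",cv2.resize(im,None,fx=6,fy=6,interpolation=cv2.INTER_CUBIC))
a=cv2.imread("pics/w2c.png");b=cv2.imread("pics/s1c.png")
import numpy as np
W=np.zeros((480,960,3),np.uint8);W[:480,:600]=a;W[:300,600:960]=b
cv2.imwrite("pics/cc.png",cv2.resize(W,(800,400)))
E
```

```text
(no output)
```

View pics/cc.png

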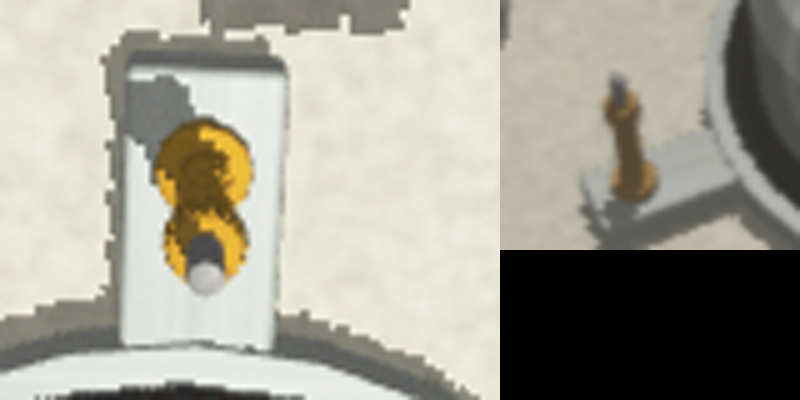

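```bash
python3 - <<'E'
from h import *
print(pix2w("w2.png",326.2,240.4,80),pix2w("w2.png",326.2,234.4,66),pix2w("side1.png",253.2,275.5,80),pix2w("top1.png",326,309,80))
E
```

```text
[430.55476653  29.55928069  80.        ] [430.50341589  29.65730775  66.        ] [429.88042007  27.35127241  80.        ] [424.98471635  29.41621785  80.        ]
```

```bash
python3 -m creep '[{"claw":0,"tx":-3.5,"ty":0,"tz":0,"spin":1.4},{"claw":0,"tx":-3.5,"ty":0,"tz":0,"spin":1.4},{"claw":0,"tx":-3.5,"ty":0,"tz":0,"spin":1.4},{"claw":0,"tx":-3.5,"ty":0,"tz":0,"spin":1.4},{"claw":0,"tx":-3.5,"ty":0,"tz":0,"spin":1.4},{"claw":0,"tx":-3.5,"ty":0,"tz":0,"spin":1.4},{"claw":0,"tx":-3.5,"ty":0,"tz":0,"spin":1.4},{"claw":0,"tx":-3.5,"ty":0,"tz":0,"spin":1.4},{"claw":0,"tx":-3.5,"ty":0,"tz":0,"spin":1.4},{"claw":0,"tx":-3.5,"ty":0,"tz":0,"spin":1.4}]' >/dev/null
python3 -m creep '[{"claw":0,"tx":0,"ty":0,"tz":0,"spin":1.4},{"claw":0,"tx":0,"ty":0,"tz":0,"spin":1.4},{"claw":0,"tx":0,"ty":0,"tz":0,"spin":1.4},{"claw":0,"tx":0,"ty":0,"tz":0,"spin":1.4},{"claw":0,"tx":0,"ty":0,"tz":0,"spin":1.4},{"claw":0,"tx":0,"ty":0,"tz":0,"spin":1.4},{"claw":0,"tx":0,"ty":0,"tz":0,"spin":1.4},{"claw":0,"tx":0,"ty":0,"tz":0,"spin":1.4},{"claw":0,"tx":0,"ty":0,"tz":0,"spin":1.4},{"claw":0,"tx":0,"ty":0,"tz":0,"spin":1.4}]' >/dev/null
python3 -m creep '[{"claw":0,"tx":0,"ty":0,"tz":0,"spin":1.4},{"claw":0,"tx":0,"ty":0,"tz":0,"spin":1.4},{"claw":0,"tx":0,"ty":0,"tz":0,"spin":1.4},{"claw":0,"tx":0,"ty":0,"tz":0,"spin":1.4},{"claw":0,"tx":0,"ty":0,"tz":0,"spin":1.4},{"claw":0,"tx":0,"ty":0,"tz":0,"spin":1.4},{"claw":0,"tx":0,"ty":0,"tz":0,"spin":1.4},{"claw":0,"tx":0,"ty":0,"tz":0,"spin":1.4},{"claw":0,"tx":0,"ty":0,"tz":0,"spin":1.4},{"claw":0,"tx":0,"ty":0,"tz":0,"spin":1.4}]' >/dev/null
python3 - <<'E'
from h import *
snap("wrist","w3.png"); st(); to(430,29,59)
im=cv2.imread("pics/raw_w3.png");u,v=w2pix("w3.png",[430,29,73]).astype(int);print(u,v,w2pix("w3.png",[430,29,80]))
cv2.imwrite("pics/w3c.png",cv2.resize(im[max(v-40,0):v+40,u-50:u+50],None,fx=5,fy=5,interpolation=cv2.INTER_CUBIC))
E
```

```text
t 4.65 p [430.4  29.5 197.2] x [ 0.344 -0.939  0.001] y [-0.939 -0.344 -0.002] z [ 0.003 -0.    -1.   ] F [-0.4 -0.6  0.9] gap 88.2 q [-0.21  0.23  1.71  0.    1.2   2.58]
shift [  0.2   0.9 138.2]
324 234 [324.14216799 237.4158388 ]
```

View pics/w3c.png

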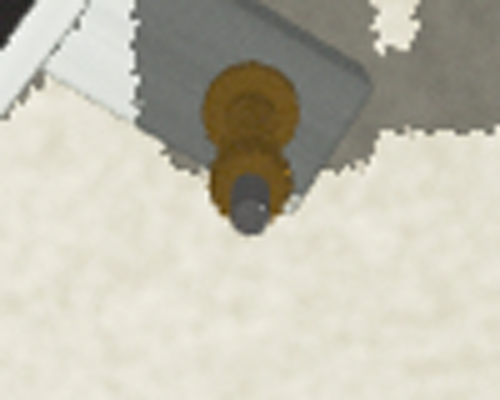

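```bash
python3 -m creep '[{"claw":0.66,"tx":0,"ty":0.5,"tz":0,"spin":0},{"claw":0.66,"tx":0,"ty":0.5,"tz":0,"spin":0},{"claw":0.66,"tx":0,"ty":0.5,"tz":50,"spin":0},{"claw":0.66,"tx":0,"ty":0.5,"tz":100,"spin":0},{"claw":0.66,"tx":0,"ty":0.5,"tz":125,"spin":0},{"claw":0.66,"tx":0,"ty":0.5,"tz":137,"spin":0},{"claw":0.66,"tx":0,"ty":0.5,"tz":137,"spin":0},{"claw":0.66,"tx":0,"ty":0.5,"tz":137,"spin":0}]'
python3 -c "from h import *;st()"
python3 -m creep '[{"claw":0.8,"tx":0,"ty":0,"tz":0,"spin":0},{"claw":0.95,"tx":0,"ty":0,"tz":0,"spin":0},{"claw":0.95,"tx":0,"ty":0,"tz":0,"spin":0},{"claw":1,"tx":0,"ty":0,"tz":0,"spin":0},{"claw":1,"tx":0,"ty":0,"tz":0,"spin":0},{"claw":1,"tx":0,"ty":0,"tz":0,"spin":0},{"claw":1,"tx":0,"ty":0,"tz":0,"spin":0}]' 5
python3 -c "from h import *;st()"
```

```text
time_s: 5.45
position: [430.3, 28.3, 59.3]
orientation: [-2.579, 1.794, -0.001]
force: [0.5, -0.0, 0.2]
finger_gap: 30.1
t 5.45 p [430.3  28.3  59.3] x [ 0.348 -0.937  0.   ] y [-0.937 -0.348 -0.001] z [ 0.001 -0.    -1.   ] F [ 0.5 -0.   0.2] gap 30.1 q [-0.21  0.46  1.89  0.    0.79  2.58]
time_s: 6.15
position: [430.8, 28.3, 59.2]
orientation: [-2.577, 1.794, -0.003]
force: [3.7, 3.9, 1.3]
finger_gap: 11.0
t 6.15 p [430.8  28.3  59.2] x [ 0.347 -0.938  0.001] y [-0.938 -0.347 -0.002] z [ 0.002 -0.    -1.   ] F [3.7 3.9 1.3] gap 11.0 q [-0.21  0.46  1.89  0.    0.79  2.58]
```

```bash
python3 -m creep '[{"claw":1,"tx":0,"ty":0,"tz":0,"spin":0},{"claw":1,"tx":0,"ty":0,"tz":0,"spin":0},{"claw":1,"tx":0,"ty":0,"tz":-0.1,"spin":-0.14},{"claw":1,"tx":0,"ty":0,"tz":-0.2,"spin":-0.28},{"claw":1,"tx":0,"ty":0,"tz":-0.4,"spin":-0.42},{"claw":1,"tx":0,"ty":0,"tz":-0.5,"spin":-0.56},{"claw":1,"tx":0,"ty":0,"tz":-0.6,"spin":-0.7},{"claw":1,"tx":0,"ty":0,"tz":-0.7,"spin":-0.84},{"claw":1,"tx":0,"ty":0,"tz":-0.8,"spin":-0.98},{"claw":1,"tx":0,"ty":0,"tz":-1.0,"spin":-1.12}]' 20
python3 -c "from h import *;o,M=st();print(o['torque'])"
```

```text
time_s: 7.15
position: [432.0, 29.6, 60.4]
orientation: [-3.135, 0.144, -0.009]
force: [12.4, 19.3, 0.2]
finger_gap: 9.8
t 7.15 p [432.   29.6  60.4] x [ 0.996 -0.092  0.006] y [-0.092 -0.996 -0.003] z [ 0.006  0.003 -1.   ] F [12.4 19.3  0.2] gap 9.8 q [-0.21  0.46  1.89  0.01  0.79  1.45]
[ 3.06246125 -1.59975459 -0.06349248]
```

```bash
python3 -m creep '[{"claw":1,"tx":1.0,"ty":-1.5,"tz":0,"spin":0},{"claw":1,"tx":1.0,"ty":-1.5,"tz":0,"spin":0},{"claw":1,"tx":1.0,"ty":-1.5,"tz":0,"spin":0}]'
python3 -c "from h import *;o,M=st();print(o['torque'])"
```

```text
time_s: 7.45
position: [432.2, 30.0, 60.2]
orientation: [-3.137, 0.152, -0.005]
force: [6.5, 6.8, 1.8]
finger_gap: 9.9
t 7.45 p [432.2  30.   60.2] x [ 0.995 -0.096  0.003] y [-0.096 -0.995 -0.001] z [ 0.003  0.001 -1.   ] F [6.5 6.8 1.8] gap 9.9 q [-0.21  0.46  1.89  0.    0.79  1.46]
[ 1.02546089 -0.74419585 -0.00391138]
```

```bash
python3 -m creep '[{"claw":1,"tx":0.7,"ty":-0.8,"tz":0,"spin":-0.14},{"claw":1,"tx":0.7,"ty":-0.8,"tz":-0.1,"spin":-0.28},{"claw":1,"tx":0.7,"ty":-0.8,"tz":-0.2,"spin":-0.42},{"claw":1,"tx":0.7,"ty":-0.8,"tz":-0.4,"spin":-0.56},{"claw":1,"tx":0.7,"ty":-0.8,"tz":-0.5,"spin":-0.7},{"claw":1,"tx":0.7,"ty":-0.8,"tz":-0.6,"spin":-0.84},{"claw":1,"tx":0.7,"ty":-0.8,"tz":-0.7,"spin":-0.98},{"claw":1,"tx":0.7,"ty":-0.8,"tz":-0.8,"spin":-1.12},{"claw":1,"tx":0.7,"ty":-0.8,"tz":-0.9,"spin":-1.26},{"claw":1,"tx":0.7,"ty":-0.8,"tz":-1.1,"spin":-1.4}]'
python3 -c "from h import *;o,M=st();print(o['torque'])"
```

```text
time_s: 8.45
position: [430.8, 32.0, 60.8]
orientation: [-2.49, -1.91, -0.0]
force: [-0.3, 15.0, 2.6]
finger_gap: 9.9
t 8.45 p [430.8  32.   60.8] x [0.259 0.966 0.002] y [ 0.966 -0.259 -0.003] z [-0.002  0.003 -1.   ] F [-0.3 15.   2.6] gap 9.9 q [-0.2   0.46  1.89  0.    0.8   0.06]
[ 2.13797163  0.10306149 -0.04940493]
```

```bash
python3 -m creep '[{"claw":1,"tx":1.1,"ty":-0.3,"tz":0,"spin":-0.14},{"claw":1,"tx":1.1,"ty":-0.6,"tz":-0.1,"spin":-0.28},{"claw":1,"tx":1.0,"ty":-0.9,"tz":-0.2,"spin":-0.42},{"claw":1,"tx":0.9,"ty":-1.2,"tz":-0.4,"spin":-0.56},{"claw":1,"tx":0.7,"ty":-1.5,"tz":-0.5,"spin":-0.7},{"claw":1,"tx":0.5,"ty":-1.7,"tz":-0.6,"spin":-0.84},{"claw":1,"tx":0.3,"ty":-1.8,"tz":-0.7,"spin":-0.98},{"claw":1,"tx":0.1,"ty":-1.9,"tz":-0.8,"spin":-1.12},{"claw":1,"tx":-0.1,"ty":-2.0,"tz":-0.9,"spin":-1.26},{"claw":1,"tx":-0.3,"ty":-2.1,"tz":-1.1,"spin":-1.4}]'
python3 -c "from h import *;o,M=st();print(o['torque'])"
```

```text
time_s: 9.45
position: [428.4, 31.2, 61.8]
orientation: [-0.673, -3.065, -0.001]
force: [-2.2, 4.1, 2.3]
finger_gap: 9.5
t 9.45 p [428.4  31.2  61.8] x [-0.908  0.419  0.003] y [ 0.419  0.908 -0.   ] z [-0.003  0.001 -1.   ] F [-2.2  4.1  2.3] gap 9.5 q [-0.2   0.45  1.89  0.    0.8  -1.34]
[6.75132152e-01 4.10781158e-01 2.20288106e-04]
```

```bash
python3 -m creep '[{"claw":1,"tx":0,"ty":-0.2,"tz":-0.1,"spin":-0.14},{"claw":1,"tx":-0.1,"ty":-0.5,"tz":-0.2,"spin":-0.28},{"claw":1,"tx":-0.2,"ty":-0.7,"tz":-0.3,"spin":-0.42},{"claw":1,"tx":-0.3,"ty":-0.9,"tz":-0.4,"spin":-0.56},{"claw":1,"tx":-0.5,"ty":-1.1,"tz":-0.6,"spin":-0.7}]'
python3 -c "from h import *;o,M=st();print(o['torque'])"
python3 -m creep '[{"claw":1,"tx":-0.1,"ty":0.2,"tz":-0.1,"spin":-0.14},{"claw":1,"tx":-0.3,"ty":0.4,"tz":-0.2,"spin":-0.28},{"claw":1,"tx":-0.5,"ty":0.5,"tz":-0.3,"spin":-0.42},{"claw":1,"tx":-0.7,"ty":0.6,"tz":-0.3,"spin":-0.5}]'
python3 -c "from h import *;o,M=st();print(o['torque'])"
```

```text
time_s: 9.95
position: [428.3, 29.8, 62.4]
orientation: [0.42, -3.11, -0.002]
force: [-3.4, 2.7, 1.7]
finger_gap: 10.1
t 9.95 p [428.3  29.8  62.4] x [-0.964 -0.265  0.003] y [-0.265  0.964  0.002] z [-0.003  0.001 -1.   ] F [-3.4  2.7  1.7] gap 10.1 q [-0.21  0.45  1.89  0.    0.8  -2.05]
[0.45755836 0.48084406 0.01414897]
time_s: 10.35
position: [429.7, 29.9, 62.9]
orientation: [1.175, -2.912, -0.0]
force: [5.8, 5.8, 1.7]
finger_gap: 9.8
t 10.35 p [429.7  29.9  62.9] x [-0.72  -0.694  0.001] y [-0.694  0.72   0.001] z [-0.001 -0.    -1.   ] F [5.8 5.8 1.7] gap 9.8 q [-0.21  0.45  1.89 -0.    0.8  -2.54]
[ 1.04293582 -0.80231579  0.07991235]
```

```bash
python3 -m creep '[{"claw":0.75,"tx":0,"ty":0,"tz":0,"spin":0},{"claw":0.75,"tx":0,"ty":0,"tz":0,"spin":0},{"claw":0.75,"tx":-1.2,"ty":-0.1,"tz":0,"spin":0.3},{"claw":0.75,"tx":-1.2,"ty":-0.1,"tz":0,"spin":1.2},{"claw":0.75,"tx":-1.2,"ty":-0.1,"tz":0,"spin":1.2},{"claw":0.75,"tx":-1.2,"ty":-0.1,"tz":0,"spin":1.2},{"claw":0.75,"tx":-1.2,"ty":-0.1,"tz":0,"spin":1.2},{"claw":0.75,"tx":-1.2,"ty":-0.1,"tz":0,"spin":1.2},{"claw":0.75,"tx":-1.2,"ty":-0.1,"tz":0,"spin":1.2},{"claw":0.75,"tx":-1.2,"ty":-0.1,"tz":0,"spin":1.2}]'
python3 -c "from h import *;o,M=st();print(o['torque']);to(430.3,30.2,62.9)"
```

```text
time_s: 11.35
position: [430.9, 30.9, 62.8]
orientation: [-0.694, -3.063, 0.0]
force: [0.4, 0.1, 0.1]
finger_gap: 22.2
t 11.35 p [430.9  30.9  62.8] x [-0.902  0.431  0.001] y [ 0.431  0.902 -0.   ] z [-0.001 -0.    -1.   ] F [0.4 0.1 0.1] gap 22.2 q [-0.2   0.45  1.89 -0.    0.81 -1.33]
[ 0.02536573 -0.0134276  -0.02754417]
shift [ 0.3 -0.9 -0.1]
```

```bash
python3 -m creep '[{"claw":0.75,"tx":0.3,"ty":-0.9,"tz":0,"spin":0},{"claw":0.75,"tx":0.3,"ty":-0.9,"tz":0,"spin":0},{"claw":1,"tx":0.3,"ty":-0.9,"tz":0,"spin":0},{"claw":1,"tx":0.3,"ty":-0.9,"tz":0,"spin":0},{"claw":1,"tx":0.3,"ty":-0.9,"tz":0,"spin":0},{"claw":1,"tx":0.3,"ty":-0.9,"tz":0,"spin":0},{"claw":1,"tx":0.3,"ty":-0.9,"tz":0,"spin":0}]' 20
python3 -c "from h import *;o,M=st();print(o['torque'])"
python3 -m creep '[{"claw":1,"tx":0,"ty":0,"tz":0,"spin":-0.1},{"claw":1,"tx":0,"ty":0,"tz":0,"spin":-0.2},{"claw":1,"tx":0,"ty":0,"tz":0,"spin":-0.2}]'
python3 -c "from h import *;o,M=st();print(o['torque'],o['effort'][5])"
python3 -m creep '[{"claw":1,"tx":0,"ty":0,"tz":0,"spin":-0.15},{"claw":1,"tx":0,"ty":0,"tz":0,"spin":-0.3},{"claw":1,"tx":0,"ty":0,"tz":0,"spin":-0.45}]'
python3 -c "from h import *;o,M=st();print(o['torque'],o['effort'][5])"
```

```text
time_s: 12.05
position: [430.5, 30.3, 62.9]
orientation: [0.682, 3.067, 0.0]
force: [-0.4, 2.1, -0.2]
finger_gap: 9.6
t 12.05 p [430.5  30.3  62.9] x [-0.906  0.424 -0.   ] y [0.424 0.906 0.   ] z [ 0.  0. -1.] F [-0.4  2.1 -0.2] gap 9.6 q [-0.21  0.45  1.89  0.    0.8  -1.34]
[ 2.70298554e-01 -2.65728654e-02 -4.26516517e-05]
time_s: 12.35
position: [430.5, 30.4, 62.8]
orientation: [0.371, 3.12, 0.0]
force: [1.8, 2.1, -1.6]
finger_gap: 9.4
t 12.35 p [430.5  30.4  62.8] x [-0.972  0.234 -0.   ] y [0.234 0.972 0.   ] z [ 0.  0. -1.] F [ 1.8  2.1 -1.6] gap 9.4 q [-0.21  0.45  1.89  0.    0.8  -1.54]
[ 0.32815326 -0.15822908 -0.02577165] -1.000054031610489
time_s: 12.65
position: [431.1, 30.5, 63.0]
orientation: [-0.336, 3.122, 0.001]
force: [3.6, 5.3, -1.0]
finger_gap: 9.4
t 12.65 p [431.1  30.5  63. ] x [-0.977 -0.213 -0.002] y [-0.213  0.977  0.   ] z [ 0.002  0.001 -1.   ] F [ 3.6  5.3 -1. ] gap 9.4 q [-0.21  0.45  1.89  0.    0.8  -1.99]
[ 0.86403486 -0.51258617 -0.14285322] 1.8342137709259987
```

```bash
python3 -m creep '[{"claw":0.75,"tx":0,"ty":0,"tz":0,"spin":0},{"claw":0.75,"tx":0,"ty":0,"tz":0,"spin":0},{"claw":0.75,"tx":0,"ty":0,"tz":-25,"spin":0},{"claw":0.75,"tx":0,"ty":0,"tz":-45,"spin":0},{"claw":1,"tx":0,"ty":0,"tz":-45,"spin":0},{"claw":1,"tx":0,"ty":0,"tz":-45,"spin":0},{"claw":1,"tx":0,"ty":0,"tz":-45,"spin":0},{"claw":1,"tx":0,"ty":0,"tz":-40,"spin":0},{"claw":1,"tx":0,"ty":0,"tz":-36,"spin":0},{"claw":1,"tx":0,"ty":0,"tz":-36,"spin":0}]' 20
python3 -c "from h import *;o,M=st();to(430.3,30.2,96)"
```

```text
time_s: 13.65
position: [430.1, 30.3, 97.9]
orientation: [0.332, -3.122, -0.001]
force: [0.2, 0.1, -0.1]
finger_gap: 0.4
t 13.65 p [430.1  30.3  97.9] x [-0.978 -0.21   0.002] y [-0.21   0.978  0.001] z [-0.002  0.    -1.   ] F [ 0.2  0.1 -0.1] gap 0.4 q [-0.21  0.39  1.85 -0.    0.91 -1.99]
shift [-0.2 -0.1  1.9]
```

```bash
for i in 1; do python3 -m creep '[{"claw":1,"tx":0,"ty":0,"tz":1,"spin":0},{"claw":1,"tx":0,"ty":0,"tz":2,"spin":0},{"claw":1,"tx":0,"ty":0,"tz":2,"spin":0}]'; done
python3 -m creep '[{"claw":1,"tx":0,"ty":0,"tz":1,"spin":0},{"claw":1,"tx":0,"ty":0,"tz":2,"spin":0},{"claw":1,"tx":0,"ty":0,"tz":2,"spin":0}]'
```

```text
time_s: 13.95
position: [430.5, 30.2, 96.9]
orientation: [-0.333, 3.124, -0.0]
force: [-1.2, -0.2, 2.3]
finger_gap: 0.5
time_s: 14.25
position: [430.5, 30.2, 94.9]
orientation: [-0.333, 3.124, -0.0]
force: [-0.9, 0.5, 4.0]
finger_gap: 0.6
```

```bash
python3 -m creep '[{"claw":1,"tx":0,"ty":0,"tz":1,"spin":0},{"claw":1,"tx":0,"ty":0,"tz":1,"spin":0}]'
```

```text
time_s: 14.45
position: [430.5, 30.2, 93.9]
orientation: [-0.333, 3.124, -0.0]
force: [-0.7, 0.4, 5.9]
finger_gap: 0.2
```

```bash
python3 -m creep '[{"claw":1,"tx":0,"ty":0,"tz":0.8,"spin":0},{"claw":1,"tx":0,"ty":0,"tz":1.5,"spin":0},{"claw":1,"tx":0,"ty":0,"tz":1.5,"spin":0}]'
```

```text
time_s: 14.75
position: [430.7, 30.2, 92.9]
orientation: [-0.333, 3.123, -0.0]
force: [-2.4, 1.0, 11.3]
finger_gap: 0.3
```

```bash
python3 -m creep '[{"claw":1,"tx":0,"ty":0,"tz":0.5,"spin":0},{"claw":1,"tx":0,"ty":0,"tz":0.5,"spin":0},{"claw":1,"tx":0,"ty":0,"tz":0.5,"spin":0},{"claw":1,"tx":0,"ty":0,"tz":0.5,"spin":0},{"claw":1,"tx":0,"ty":0,"tz":0.5,"spin":0},{"claw":1,"tx":0,"ty":0,"tz":0.5,"spin":0},{"claw":1,"tx":0,"ty":0,"tz":0.5,"spin":0},{"claw":1,"tx":0,"ty":0,"tz":0.5,"spin":0},{"claw":1,"tx":0,"ty":0,"tz":0.5,"spin":0},{"claw":1,"tx":0,"ty":0,"tz":0.5,"spin":0}]'
python3 -m creep '[{"claw":1,"tx":0,"ty":0,"tz":0,"spin":0},{"claw":1,"tx":0,"ty":0,"tz":0,"spin":0},{"claw":1,"tx":0,"ty":0,"tz":0,"spin":0},{"claw":1,"tx":0,"ty":0,"tz":0,"spin":0},{"claw":1,"tx":0,"ty":0,"tz":0,"spin":0},{"claw":1,"tx":0,"ty":0,"tz":0,"spin":0},{"claw":1,"tx":0,"ty":0,"tz":0,"spin":0},{"claw":1,"tx":0,"ty":0,"tz":0,"spin":0},{"claw":1,"tx":0,"ty":0,"tz":0,"spin":0},{"claw":1,"tx":0,"ty":0,"tz":0,"spin":0}]'
python3 -m creep '[{"claw":1,"tx":0,"ty":0,"tz":-10,"spin":0},{"claw":1,"tx":0,"ty":0,"tz":-50,"spin":0},{"claw":0.5,"tx":0,"ty":0,"tz":-90,"spin":0},{"claw":0.5,"tx":0,"ty":0,"tz":-110,"spin":0},{"claw":0.5,"tx":0,"ty":0,"tz":-110,"spin":0}]'
python3 - <<'E'
from h import *
snap("wrist","w4.png",); o,M=st(); 
b=np.array([430.3,30.2]);print(w2pix("w4.png",[574,5,119]))
E
```

```text
time_s: 15.75
position: [430.7, 30.2, 92.7]
orientation: [-0.333, 3.123, -0.001]
force: [-3.9, -0.4, 15.0]
finger_gap: 0.6
time_s: 16.75
position: [430.7, 30.2, 92.7]
orientation: [-0.333, 3.123, -0.001]
force: [-5.2, 1.0, 15.1]
finger_gap: 0.5
time_s: 17.25
position: [431.5, 30.1, 204.1]
orientation: [-0.332, 3.119, -0.003]
force: [0.8, 0.4, -1.3]
finger_gap: 22.4
t 17.3 p [430.7  30.2 202.3] x [-0.978 -0.211 -0.002] y [-0.211  0.978 -0.001] z [ 0.002 -0.    -1.   ] F [0.2 0.2 1. ] gap 26.2 q [-0.21  0.23  1.7  -0.    1.22 -1.99]
[255.58979821 409.92290702]
```

```bash
python3 -m creep '[{"claw":0.3,"tx":-135,"ty":-56,"tz":-35,"spin":0},{"claw":0.3,"tx":-135,"ty":-56,"tz":-35,"spin":0},{"claw":0.3,"tx":-135,"ty":-56,"tz":-35,"spin":0},{"claw":0.3,"tx":-135,"ty":-56,"tz":-35,"spin":0},{"claw":0.3,"tx":-135,"ty":-56,"tz":-35,"spin":0},{"claw":0.3,"tx":-135,"ty":-56,"tz":-35,"spin":0}]'
python3 - <<'E'
from h import *
snap("wrist","w5.png"); o,M=st(); 
print(w2pix("w5.png",[574,4,119]),w2pix("w5.png",[574,4,18]))
for a in (0,90,180,270): print(w2pix("w5.png",[574+110*np.cos(np.radians(a)),4+110*np.sin(np.radians(a)),18]))
E
```

```text
time_s: 17.9
position: [573.0, 4.3, 235.3]
orientation: [0.333, -3.121, -0.002]
force: [0.7, 0.6, -0.3]
finger_gap: 61.4
t 17.95 p [573.    4.3 235.9] x [-0.978 -0.211  0.002] y [-0.211  0.978  0.001] z [-0.002  0.001 -1.   ] F [-0.8 -0.   0.5] gap 61.6 q [-0.2   0.44  1.27  0.    1.44 -1.98]
[324.38005982 237.87759733] [324.12561064 205.99123141]
[303.24662837 299.72841338]
[427.24564245 227.79150249]
[349.41840039  92.43805122]
[216.64607708 183.26933222]
```

View pics/w5.png

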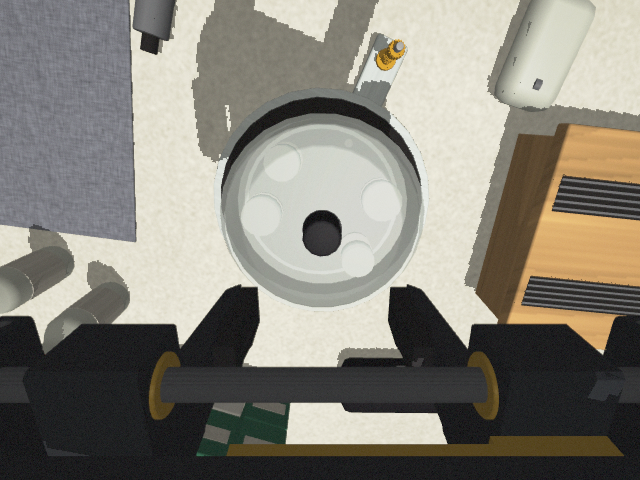

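Knob top at about (322,237), within 2 px of the prediction; four jars under the dome (282,162), (261,216), (381,200), (358,258).

```bash
python3 -m creep '[{"claw":0.3,"tx":-1,"ty":-1.3,"tz":45,"spin":0},{"claw":0.3,"tx":-1,"ty":-1.3,"tz":90,"spin":0},{"claw":0.3,"tx":-1,"ty":-1.3,"tz":110,"spin":0},{"claw":0.3,"tx":-1,"ty":-1.3,"tz":121,"spin":0},{"claw":0.3,"tx":-1,"ty":-1.3,"tz":121,"spin":0}]'
python3 -m creep '[{"claw":0.55,"tx":0,"ty":0,"tz":0,"spin":0},{"claw":0.63,"tx":0,"ty":0,"tz":0,"spin":0},{"claw":0.68,"tx":0,"ty":0,"tz":0,"spin":0},{"claw":0.8,"tx":0,"ty":0,"tz":0,"spin":0},{"claw":0.8,"tx":0,"ty":0,"tz":0,"spin":0}]' 8
python3 -c "from h import *;st()"
```

```text
time_s: 18.45
position: [574.7, 3.1, 115.2]
orientation: [0.333, -3.122, -0.001]
force: [-0.0, 0.4, -0.0]
finger_gap: 61.7
time_s: 18.95
position: [575.6, 3.1, 116.4]
orientation: [-0.333, 3.123, 0.0]
force: [-0.3, 1.2, 3.7]
finger_gap: 29.8
t 18.95 p [575.6   3.1 116.4] x [-0.978 -0.211 -0.001] y [-0.211  0.978  0.   ] z [ 0.001  0.    -1.   ] F [-0.3  1.2  3.7] gap 29.8 q [-0.2   0.56  1.43  0.    1.15 -1.98]
```

```bash
python3 -m creep '[{"claw":0.85,"tx":0,"ty":0,"tz":0,"spin":0},{"claw":0.85,"tx":0,"ty":0,"tz":0,"spin":0},{"claw":0.85,"tx":0,"ty":0,"tz":-3,"spin":0},{"claw":0.85,"tx":0,"ty":0,"tz":-10,"spin":0},{"claw":0.85,"tx":0,"ty":0,"tz":-25,"spin":0},{"claw":0.85,"tx":0,"ty":0,"tz":-45,"spin":0},{"claw":0.85,"tx":0,"ty":0,"tz":-65,"spin":0},{"claw":0.85,"tx":0,"ty":0,"tz":-80,"spin":0},{"claw":0.85,"tx":0,"ty":0,"tz":-85,"spin":0},{"claw":0.85,"tx":0,"ty":0,"tz":-85,"spin":0}]' 40
python3 -m creep '[{"claw":0.85,"tx":7,"ty":-20,"tz":0,"spin":0},{"claw":0.85,"tx":18,"ty":-54,"tz":0,"spin":0},{"claw":0.85,"tx":31,"ty":-92,"tz":0,"spin":0},{"claw":0.85,"tx":45,"ty":-132,"tz":0,"spin":0},{"claw":0.85,"tx":59,"ty":-173,"tz":0,"spin":0},{"claw":0.85,"tx":73,"ty":-214,"tz":0,"spin":0},{"claw":0.85,"tx":86,"ty":-252,"tz":0,"spin":0},{"claw":0.85,"tx":97,"ty":-285,"tz":0,"spin":0},{"claw":0.85,"tx":105,"ty":-308,"tz":0,"spin":0},{"claw":0.85,"tx":105,"ty":-308,"tz":0,"spin":0}]'
python3 -m creep '[{"claw":0.85,"tx":0,"ty":0,"tz":0,"spin":0},{"claw":0.85,"tx":0,"ty":0,"tz":0,"spin":0},{"claw":0.85,"tx":0,"ty":0,"tz":30,"spin":0},{"claw":0.85,"tx":0,"ty":0,"tz":60,"spin":0},{"claw":0.85,"tx":0,"ty":0,"tz":80,"spin":0},{"claw":0.85,"tx":0,"ty":0,"tz":90,"spin":0},{"claw":0.85,"tx":0,"ty":0,"tz":90,"spin":0}]'
python3 -c "from h import *;st()"
```

```text
time_s: 19.95
position: [575.5, 2.8, 201.0]
orientation: [-0.333, 3.124, -0.0]
force: [-0.1, -0.1, -6.2]
finger_gap: 29.1
time_s: 20.95
position: [536.6, -323.4, 198.9]
orientation: [0.327, -3.122, -0.001]
force: [-0.2, 0.7, -6.0]
finger_gap: 29.2
time_s: 21.65
position: [537.7, -319.3, 109.9]
orientation: [0.334, -3.122, -0.003]
force: [-0.5, 0.7, -5.4]
finger_gap: 28.9
t 21.65 p [ 537.7 -319.3  109.9] x [-0.977 -0.212  0.001] y [-0.212  0.977  0.002] z [-0.002  0.002 -1.   ] F [-0.5  0.7 -5.4] gap 28.9 q [-0.73  0.64  1.28  0.    1.22 -2.51]
```

```bash
python3 -m creep '[{"claw":0.85,"tx":0,"ty":0,"tz":3,"spin":0},{"claw":0.85,"tx":0,"ty":0,"tz":6,"spin":0},{"claw":0.85,"tx":0,"ty":0,"tz":8,"spin":0},{"claw":0.85,"tx":0,"ty":0,"tz":8,"spin":0}]'
python3 -m creep '[{"claw":0.85,"tx":0,"ty":0,"tz":1,"spin":0},{"claw":0.85,"tx":0,"ty":0,"tz":1,"spin":0}]'
python3 -m creep '[{"claw":0.85,"tx":0,"ty":0,"tz":0.5,"spin":0},{"claw":0.85,"tx":0,"ty":0,"tz":0.5,"spin":0}]'
```

```text
time_s: 22.05
position: [537.8, -320.3, 103.0]
orientation: [-0.333, 3.124, -0.0]
force: [0.5, -0.6, -6.0]
finger_gap: 29.0
time_s: 22.25
position: [537.7, -320.4, 101.9]
orientation: [-0.333, 3.124, -0.0]
force: [-0.6, 0.0, -5.7]
finger_gap: 28.8
time_s: 22.45
position: [537.8, -320.5, 101.6]
orientation: [-0.333, 3.124, -0.001]
force: [-0.5, -0.5, -5.0]
finger_gap: 28.8
```

```bash
python3 -m creep '[{"claw":0.85,"tx":0,"ty":0,"tz":0.5,"spin":0},{"claw":0.85,"tx":0,"ty":0,"tz":1,"spin":0},{"claw":0.85,"tx":0,"ty":0,"tz":1,"spin":0}]'
python3 -m creep '[{"claw":0.65,"tx":0,"ty":0,"tz":0,"spin":0},{"claw":0.55,"tx":0,"ty":0,"tz":0,"spin":0},{"claw":0.3,"tx":0,"ty":0,"tz":0,"spin":0},{"claw":0.3,"tx":0,"ty":0,"tz":0,"spin":0},{"claw":0.3,"tx":0,"ty":0,"tz":-30,"spin":0},{"claw":0.3,"tx":0,"ty":0,"tz":-70,"spin":0},{"claw":0.3,"tx":0,"ty":0,"tz":-120,"spin":0},{"claw":0.3,"tx":0,"ty":0,"tz":-130,"spin":0}]'
python3 -c "from h import *;st();to(574,4,235)"
```

```text
time_s: 22.75
position: [537.8, -320.5, 101.4]
orientation: [-0.333, 3.123, -0.002]
force: [-4.0, 0.2, 4.9]
finger_gap: 29.2
time_s: 23.55
position: [538.9, -321.2, 236.3]
orientation: [-0.332, 3.117, -0.011]
force: [-0.5, -0.5, 0.4]
finger_gap: 61.9
t 23.55 p [ 538.9 -321.2  236.3] x [-0.978 -0.211 -0.006] y [-0.211  0.977 -0.008] z [ 0.007 -0.007 -1.   ] F [-0.5 -0.5  0.4] gap 61.9 q [-0.73  0.53  1.11  0.    1.5  -2.51]
shift [-102.8  310.5   -0.6]
```

```bash
python3 -m creep '[{"claw":0.3,"tx":-103,"ty":310,"tz":0,"spin":0},{"claw":0.3,"tx":-103,"ty":310,"tz":0,"spin":0},{"claw":0.3,"tx":-103,"ty":310,"tz":0,"spin":0},{"claw":0.3,"tx":-103,"ty":310,"tz":0,"spin":0},{"claw":0.3,"tx":-103,"ty":310,"tz":0,"spin":0},{"claw":0.3,"tx":-103,"ty":310,"tz":0,"spin":0},{"claw":0.3,"tx":-103,"ty":310,"tz":0,"spin":0},{"claw":0.3,"tx":-103,"ty":310,"tz":0,"spin":0},{"claw":0.3,"tx":-103,"ty":310,"tz":0,"spin":0}]'
python3 - <<'E'
from h import *
snap("wrist","w6.png"); o,M=st()
E
```

```text
time_s: 24.45
position: [573.1, 4.4, 229.9]
orientation: [0.334, -3.123, 0.0]
force: [0.3, -0.2, 0.2]
finger_gap: 61.5
t 24.5 p [573.1   3.7 229.9] x [-0.978 -0.21   0.001] y [-0.21   0.978 -0.   ] z [-0.001 -0.    -1.   ] F [-0.3  0.4 -0. ] gap 61.5 q [-0.2   0.44  1.28 -0.    1.43 -1.98]
```

View pics/w6.png

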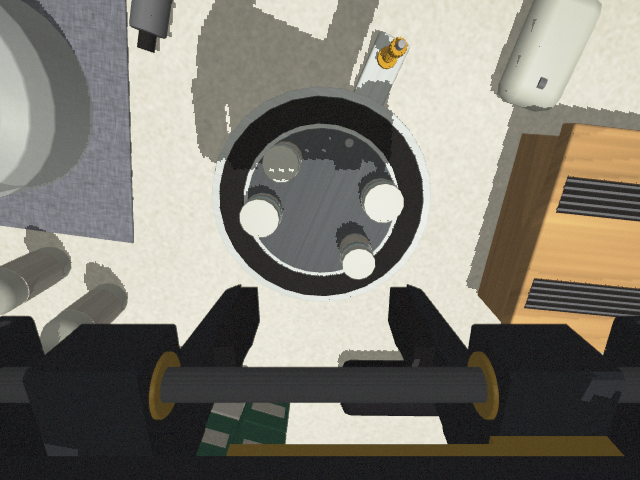

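Dome is off on the mat; four jars: squats at (282,162), (259,218), (382,202), one tall at (358,264).

```bash
cat >> h.py <<'E'
def blob(fn,u,v,thr,r=26):
    g=cv2.cvtColor(cv2.imread("pics/raw_"+fn),cv2.COLOR_BGR2GRAY)
    m=(g>thr).astype(np.uint8); k=np.zeros_like(m);cv2.circle(k,(int(u),int(v)),r,1,-1);m*=k
    n,l,s,c=cv2.connectedComponentsWithStats(m); i=1+np.argmax(s[1:,4])
    cn=max(cv2.findContours((l==i).astype(np.uint8),0,2)[0],key=len)
    return cv2.minEnclosingCircle(cn)
E
python3 - <<'E'
from h import *
F="w6.png"
for n,u,v,z,t in(("A",282,162,48,105),("B",259,218,48,185),("C",382,202,48,185),("D",358,264,64,185)):
    (c,r)=blob(F,u,v,t); print(n,np.round(c,1),round(r,1),np.round(pix2w(F,*c,z),1))
g=cv2.cvtColor(cv2.imread("pics/raw_"+F),cv2.COLOR_BGR2GRAY)
# gasket outer edge: radial search from projected centre
from scipy.optimize import least_squares
C=np.array([574,4.]);
for it in range(3):
    P=[]
    for a in np.radians(np.arange(0,360,5)):
        rr=np.arange(94,109,0.25)
        uv=np.array([w2pix(F,[C[0]+r*np.cos(a),C[1]+r*np.sin(a),18]) for r in rr])
        if uv[:,1].max()>440: continue
        I=cv2.remap(g.astype(np.float32),uv[:,0].astype(np.float32).reshape(1,-1),uv[:,1].astype(np.float32).reshape(1,-1),1)[0]
        d=np.diff(cv2.blur(I.reshape(1,-1),(5,1))[0]);i=d.argmax()
        if d[i]>4:P.append((C[0]+rr[i]*np.cos(a),C[1]+rr[i]*np.sin(a)))
    P=np.array(P)
    s=least_squares(lambda q:np.hypot(*(P-q[:2]).T)-q[2],[*C,102],loss="soft_l1"); C=s.x[:2]; print(s.x,len(P))
E
```

```text
A [281.8 161.8] 25.8 [535.1 -42.8  48. ]
B [258.1 221.7] 22.3 [593.9 -54.7  48. ]
C [385.1 205.5] 21.7 [553.8  56.6  48. ]
D [354. 266.] 21.2 [611.9  40.3  64. ]
[5.72777647e+02 2.42968467e-01 1.01657161e+02] 72
[5.72811054e+02 2.31575187e-01 1.01676015e+02] 72
[5.72830460e+02 1.97252267e-01 1.01673676e+02] 72
```

```bash
python3 - <<'E'
from h import *
F="w6.png"
im=cv2.imread("pics/raw_w6.png")[120:290,220:420]
cv2.imwrite("pics/w6c.png",cv2.resize(im,None,fx=3.5,fy=3.5,interpolation=cv2.INTER_CUBIC))
print("knob w5",pix2w("w5.png",322,237,119))
for n,u,v,z in(("A",282,161,48),("B",259,218,48),("C",382.5,202,48),("D",358,264,64)):
    p=pix2w(F,u,v,z);print(n,p.round(1),np.hypot(*(p[:2]-[572.8,.2])).round(1))
E
```

```text
knob w5 [573.70041342   2.1191096  119.        ]
A [534.4 -42.7  48. ] 57.6
B [590.2 -54.4  48. ] 57.3
C [551.2  53.4  48. ] 57.4
D [609.2  43.4  64. ] 56.5
```

View pics/w6c.png

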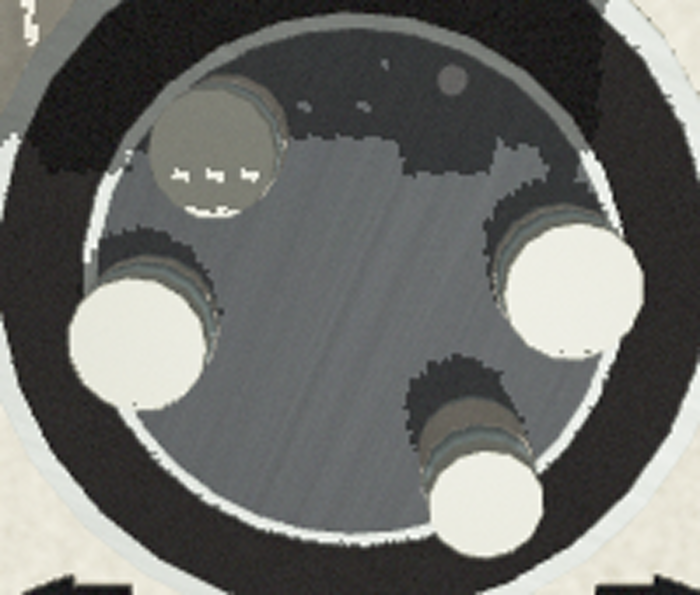

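```bash
python3 - <<'E'
from h import *
F="w6.png"
st()
for n,u,v,z in(("A",280.9,163.4,48),("B",258.9,218,48),("C",384,203.1,48),("D",358.9,263.7,64)):
    p=pix2w(F,u,v,z);print(n,p.round(1),np.hypot(*(p[:2]-[572.8,.2])).round(1)); to(p[0]+1,p[1]+1,39)
E
```

```text
t 24.5 p [573.1   3.7 229.9] x [-0.978 -0.21   0.001] y [-0.21   0.978 -0.   ] z [-0.001 -0.    -1.   ] F [-0.3  0.4 -0. ] gap 61.5 q [-0.2   0.44  1.28 -0.    1.43 -1.98]
A [536.6 -43.3  48. ] 56.6
shift [ 44.2 -37.5 191. ]
B [590.2 -54.5  48. ] 57.4
shift [ -5.8 -59.7 190.9]
C [551.9  55.   48. ] 58.7
shift [  8.7  55.5 190.9]
D [608.7  44.1  64. ] 56.7
shift [-44.6  32.8 190.9]
```

```bash
python3 -m creep '[{"claw":0.3,"tx":8.7,"ty":55.5,"tz":20,"spin":0},{"claw":0.3,"tx":8.7,"ty":55.5,"tz":60,"spin":0},{"claw":0.3,"tx":8.7,"ty":55.5,"tz":105,"spin":0},{"claw":0.3,"tx":8.7,"ty":55.5,"tz":150,"spin":0},{"claw":0.3,"tx":8.7,"ty":55.5,"tz":180,"spin":0},{"claw":0.3,"tx":8.7,"ty":55.5,"tz":190,"spin":0},{"claw":0.3,"tx":8.7,"ty":55.5,"tz":190,"spin":0},{"claw":0.5,"tx":8.7,"ty":55.5,"tz":190,"spin":0},{"claw":0.56,"tx":8.7,"ty":55.5,"tz":190,"spin":0}]' 5
python3 -c "from h import *;st()"
python3 -m creep '[{"claw":0.62,"tx":0,"ty":0,"tz":0,"spin":0},{"claw":0.7,"tx":0,"ty":0,"tz":0,"spin":0},{"claw":0.7,"tx":0,"ty":0,"tz":0,"spin":0},{"claw":0.7,"tx":0,"ty":0,"tz":0,"spin":0}]' 8
python3 -c "from h import *;st()"
```

```text
time_s: 25.4
position: [553.9, 56.5, 42.0]
orientation: [-0.332, 3.121, -0.001]
force: [0.4, 0.8, -0.8]
finger_gap: 47.7
t 25.4 p [553.9  56.5  42. ] x [-0.978 -0.21  -0.003] y [-0.21   0.978 -0.001] z [ 0.003 -0.    -1.   ] F [ 0.4  0.8 -0.8] gap 47.7 q [-0.11  0.63  1.56 -0.    0.95 -1.89]
time_s: 25.8
position: [553.5, 56.7, 41.5]
orientation: [-0.333, 3.122, -0.001]
force: [-0.9, -0.5, 6.2]
finger_gap: 37.5
t 25.8 p [553.5  56.7  41.5] x [-0.978 -0.211 -0.002] y [-0.211  0.978 -0.001] z [ 0.002 -0.    -1.   ] F [-0.9 -0.5  6.2] gap 37.5 q [-0.11  0.63  1.56 -0.    0.95 -1.89]
```

```bash
python3 -m creep '[{"claw":0.75,"tx":0,"ty":0,"tz":0,"spin":0},{"claw":0.75,"tx":0,"ty":0,"tz":-10,"spin":0},{"claw":0.75,"tx":0,"ty":0,"tz":-40,"spin":0},{"claw":0.75,"tx":0,"ty":0,"tz":-85,"spin":0},{"claw":0.75,"tx":0,"ty":20,"tz":-125,"spin":0.1},{"claw":0.75,"tx":0,"ty":55,"tz":-140,"spin":0.24},{"claw":0.75,"tx":0,"ty":95,"tz":-140,"spin":0.38},{"claw":0.75,"tx":0,"ty":135,"tz":-140,"spin":0.52},{"claw":0.75,"tx":0,"ty":175,"tz":-140,"spin":0.66},{"claw":0.75,"tx":0,"ty":215,"tz":-140,"spin":0.8}]' 12
python3 -c "from h import *;st();to(490,345,185)"
```

```text
time_s: 26.8
position: [506.9, 268.5, 181.2]
orientation: [0.919, 3.004, 0.0]
force: [-0.2, -0.1, 0.1]
finger_gap: 37.6
t 26.8 p [506.9 268.5 181.2] x [-0.829  0.559 -0.   ] y [0.559 0.829 0.   ] z [ 0.  0. -1.] F [-0.2 -0.1  0.1] gap 37.6 q [ 0.28  0.48  1.35  0.    1.31 -0.7 ]
shift [56.8 53.9 -3.8]
```

```bash
python3 -m creep '[{"claw":0.75,"tx":20,"ty":20,"tz":-20,"spin":0.14},{"claw":0.75,"tx":40,"ty":40,"tz":-40,"spin":0.28},{"claw":0.75,"tx":57,"ty":54,"tz":-60,"spin":0.42},{"claw":0.75,"tx":57,"ty":54,"tz":-60,"spin":0.56},{"claw":0.75,"tx":57,"ty":54,"tz":-60,"spin":0.7},{"claw":0.75,"tx":57,"ty":54,"tz":-60,"spin":0.82},{"claw":0.75,"tx":57,"ty":54,"tz":-60,"spin":0.89},{"claw":0.75,"tx":57,"ty":54,"tz":-60,"spin":0.89}]'
python3 - <<'E'
from h import *
st(); snap("wrist","w7.png")
for l in((493,307,80),(538,311,80)): print(w2pix("w7.png",l).round(1))
E
```

```text
time_s: 27.6
position: [489.9, 343.5, 241.0]
orientation: [2.116, 2.322, 0.0]
force: [0.0, -0.5, -0.8]
finger_gap: 37.5
t 27.6 p [489.9 343.5 241. ] x [-0.093  0.996  0.   ] y [0.996 0.093 0.   ] z [ 0.  0. -1.] F [ 0.  -0.5 -0.8] gap 37.5 q [0.41 0.48 1.18 0.   1.48 0.32]
[322.7 257.4]
[373.  257.6]
```

View pics/w7.png

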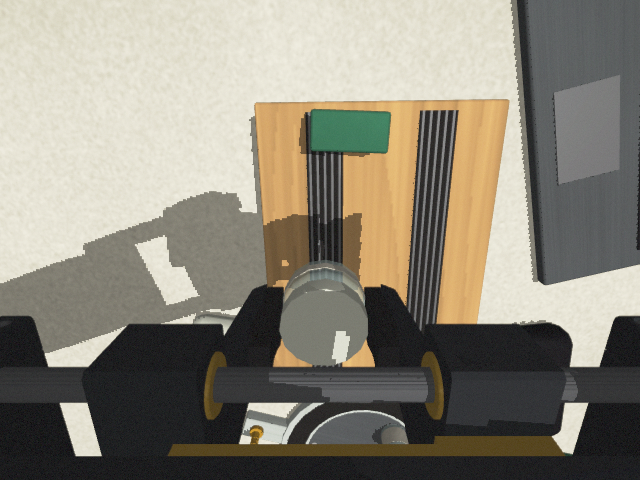

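Wrist view at shelf: carton at (350,131), front strip centreline about (325.5,155)-(326.5,250), back strip (440,111)-(422,320).

```bash
python3 - <<'E'
from h import *
F="w7.png"
for p in((325.5,155),(326.5,250),(440,111),(422,320),(255,103),(508,100),(268,286),(478,320)): print(p,pix2w(F,*p,80).round(1))
g=cv2.imread("pics/raw_w7.png").astype(int); 
for v in(165,190,205,240,130,180,250,300):
    # dark strip: find columns where saturation low vs wood (R-B small)
    d=(g[v,:,2]-g[v,:,0]); x=np.where(d[270:470]<25)[0]+270; 
    ss=np.split(x,np.where(np.diff(x)>5)[0]+1); print(v,[(s[0],s[-1]) for s in ss if len(s)>10])
E
```

```text
(325.5, 155) [486.9 396.9  80. ]
(326.5, 250) [495.7 314.4  80. ]
(440, 111) [573.1 439.   80. ]
(422, 320) [593.8 251.4  80. ]
(255, 103) [428.4 431.3  80. ]
(508, 100) [624.1 451.9  80. ]
(268, 286) [445.2 273.8  80. ]
(478, 320) [647.2 256.4  80. ]
165 [(np.int64(307), np.int64(341)), (np.int64(417), np.int64(451))]
190 [(np.int64(308), np.int64(342)), (np.int64(415), np.int64(449))]
205 [(np.int64(308), np.int64(341)), (np.int64(414), np.int64(447))]
240 [(np.int64(309), np.int64(342)), (np.int64(411), np.int64(443))]
130 [(np.int64(306), np.int64(388)), (np.int64(419), np.int64(455))]
180 [(np.int64(307), np.int64(342)), (np.int64(416), np.int64(450))]
250 [(np.int64(309), np.int64(342)), (np.int64(411), np.int64(442))]
300 [(np.int64(270), np.int64(400)), (np.int64(407), np.int64(437))]
```

```bash
python3 -m creep '[{"claw":0.75,"tx":8.4,"ty":1.9,"tz":30,"spin":0},{"claw":0.75,"tx":8.4,"ty":1.9,"tz":75,"spin":0},{"claw":0.75,"tx":8.4,"ty":1.9,"tz":110,"spin":0},{"claw":0.75,"tx":8.4,"ty":1.9,"tz":128,"spin":0},{"claw":0.75,"tx":8.4,"ty":1.9,"tz":134,"spin":0},{"claw":0.75,"tx":8.4,"ty":1.9,"tz":134,"spin":0}]'
python3 -c "from h import *;st()"
```

```text
time_s: 28.25
position: [491.3, 352.1, 106.3]
orientation: [-2.114, -2.323, 0.001]
force: [0.8, 0.1, 0.4]
finger_gap: 37.4
t 28.25 p [491.3 352.1 106.3] x [-0.094  0.996 -0.   ] y [ 0.996  0.094 -0.001] z [-0.001 -0.    -1.   ] F [0.8 0.1 0.4] gap 37.4 q [0.43 0.61 1.35 0.   1.18 0.33]
```

```bash
python3 -m creep '[{"claw":0.75,"tx":0,"ty":0,"tz":1.5,"spin":0},{"claw":0.75,"tx":0,"ty":0,"tz":2.8,"spin":0},{"claw":0.75,"tx":0,"ty":0,"tz":2.8,"spin":0}]'
python3 -m creep '[{"claw":0.56,"tx":0,"ty":0,"tz":0,"spin":0},{"claw":0.5,"tx":0,"ty":0,"tz":0,"spin":0},{"claw":0.4,"tx":0,"ty":0,"tz":0,"spin":0},{"claw":0.35,"tx":0,"ty":0,"tz":0,"spin":0},{"claw":0.35,"tx":0,"ty":0,"tz":-15,"spin":0},{"claw":0.35,"tx":0,"ty":0,"tz":-50,"spin":0},{"claw":0.35,"tx":0,"ty":0,"tz":-95,"spin":0},{"claw":0.35,"tx":0,"ty":0,"tz":-125,"spin":0},{"claw":0.35,"tx":0,"ty":0,"tz":-125,"spin":0}]'
python3 - <<'E'
from h import *
snap("wrist","w8.png");st();to(574,2,230)
F="w8.png"
# is the jar row where predicted? print cap circle
print(w2pix(F,[491,352,110]))
E
```

```text
time_s: 28.55
position: [491.5, 352.2, 104.3]
orientation: [2.115, 2.322, 0.002]
force: [-0.6, 0.6, -0.7]
finger_gap: 37.3
time_s: 29.45
position: [492.4, 352.7, 233.2]
orientation: [2.113, 2.32, 0.012]
force: [0.5, -0.4, -0.8]
finger_gap: 57.4
t 29.5 p [491.7 352.3 230.4] x [-0.093  0.996  0.001] y [0.996 0.093 0.004] z [ 0.004  0.002 -1.   ] F [-0.2 -0.6 -0.1] gap 57.5 q [ 0.43  0.49  1.18 -0.    1.46  0.33]
shift [-3.564e+02  4.940e+01  1.000e-01]
[319.81493406 232.74331895]
```

View pics/w8.png

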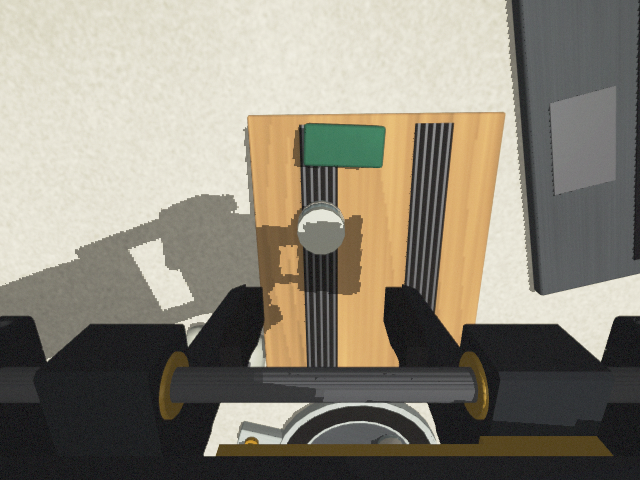

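Squat 1 stands centred on the front strip at (321,231).

```bash
python3 -m creep '[{"claw":0.3,"tx":-356,"ty":49,"tz":0,"spin":-1.48},{"claw":0.3,"tx":-356,"ty":49,"tz":0,"spin":-1.48},{"claw":0.3,"tx":-356,"ty":49,"tz":0,"spin":-1.48},{"claw":0.3,"tx":-356,"ty":49,"tz":0,"spin":-1.48},{"claw":0.3,"tx":-356,"ty":49,"tz":0,"spin":-1.48},{"claw":0.3,"tx":-356,"ty":49,"tz":0,"spin":-1.48},{"claw":0.3,"tx":-356,"ty":49,"tz":0,"spin":-1.48},{"claw":0.3,"tx":-356,"ty":49,"tz":0,"spin":-1.48},{"claw":0.3,"tx":-356,"ty":49,"tz":0,"spin":-1.48},{"claw":0.3,"tx":-356,"ty":49,"tz":0,"spin":-1.48}]'
cat >> h.py <<'E'
def cap(fn,x,y,z,rad,win=14):
    """best disc match near (x,y) at height z: maximise mean rim gradient"""
    g=cv2.GaussianBlur(cv2.cvtColor(cv2.imread("pics/raw_"+fn),cv2.COLOR_BGR2GRAY).astype(np.float32),(0,0),1)
    t=np.linspace(0,2*np.pi,48,endpoint=False);best=[]
    for dx in np.arange(-win,win+.1,1.):
        for dy in np.arange(-win,win+.1,1.):
            v=[]
            for r in(rad-2,rad+2):
                P=np.array([w2pix(fn,[x+dx+r*np.cos(a),y+dy+r*np.sin(a),z]) for a in t],np.float32)
                v.append(cv2.remap(g,P[:,:1].copy(),P[:,1:].copy(),1).ravel())
            best.append((np.mean(np.minimum(np.abs(v[0]-v[1]),40)),x+dx,y+dy))
    return tuple(float(np.round(q,1)) for q in max(best))
E
python3 - <<'E'
from h import *
snap("wrist","w9.png");st()
for n,x,y,z,r in(("A",537,-43,48,19),("B",590,-54,48,19),("D",609,44,64,16)):
    print(n,cap("w9.png",x,y,z,r))
    print(n,"w6",cap("w6.png",x,y,z,r))
E
```

```text
time_s: 30.5
position: [572.8, 0.9, 226.7]
orientation: [-0.085, -3.137, -0.001]
force: [0.7, 0.7, 0.3]
finger_gap: 61.8
t 30.55 p [572.7   1.5 226.8] x [-0.999  0.045  0.003] y [0.045 0.999 0.   ] z [-0.003  0.001 -1.   ] F [-0.1  0.8 -0.8] gap 61.6 q [-0.2   0.44  1.28  0.    1.42 -1.73]
A (31.600000381469727, 534.0, -43.0)
A w6 (30.700000762939453, 534.0, -44.0)
B (39.599998474121094, 590.0, -56.0)
B w6 (39.400001525878906, 591.0, -56.0)
D (39.70000076293945, 610.0, 44.0)
D w6 (39.70000076293945, 610.0, 44.0)
```

```bash
python3 -m creep '[{"claw":0.35,"tx":35.5,"ty":-45.4,"tz":20,"spin":0},{"claw":0.35,"tx":35.5,"ty":-45.4,"tz":60,"spin":0},{"claw":0.35,"tx":35.5,"ty":-45.4,"tz":105,"spin":0},{"claw":0.35,"tx":35.5,"ty":-45.4,"tz":150,"spin":0},{"claw":0.35,"tx":35.5,"ty":-45.4,"tz":175,"spin":0},{"claw":0.35,"tx":35.5,"ty":-45.4,"tz":183,"spin":0},{"claw":0.35,"tx":35.5,"ty":-45.4,"tz":183.5,"spin":0},{"claw":0.5,"tx":35.5,"ty":-45.4,"tz":183.5,"spin":0},{"claw":0.54,"tx":35.5,"ty":-45.4,"tz":183.5,"spin":0}]' 5
python3 -m creep '[{"claw":0.58,"tx":0,"ty":0,"tz":0,"spin":0},{"claw":0.65,"tx":0,"ty":0,"tz":0,"spin":0},{"claw":0.7,"tx":0,"ty":0,"tz":0,"spin":0},{"claw":0.75,"tx":0,"ty":0,"tz":0,"spin":0}]' 10
python3 -c "from h import *;st()"
```

```text
time_s: 31.45
position: [535.7, -41.2, 46.4]
orientation: [0.091, 3.138, -0.001]
force: [0.3, -0.6, 0.2]
finger_gap: 43.3
time_s: 31.85
position: [535.4, -41.1, 45.7]
orientation: [0.091, 3.139, -0.0]
force: [-1.0, 0.2, 5.7]
finger_gap: 31.5
t 31.85 p [535.4 -41.1  45.7] x [-0.998  0.058 -0.001] y [ 0.058  0.998 -0.   ] z [ 0.001 -0.    -1.   ] F [-1.   0.2  5.7] gap 31.5 q [-0.3   0.6   1.61  0.    0.92 -1.81]
```

Gap 31.5 instead of ~37.5: looking from the side camera before lifting.

```bash
python3 - <<'E'
from h import *
snap("side","s2.png",(230,180,410,315),3); a=cv2.imread("pics/s2.png"); snap("wrist","w10.png",(200,100,450,340),2);b=cv2.imread("pics/w10.png")
W=np.zeros((480,1040,3),np.uint8);W[:405,:540]=a;W[:480,540:1040]=b
cv2.imwrite("pics/c2.png",cv2.resize(W,(800,369)))
E
```

```text
(no output)
```

View pics/c2.png

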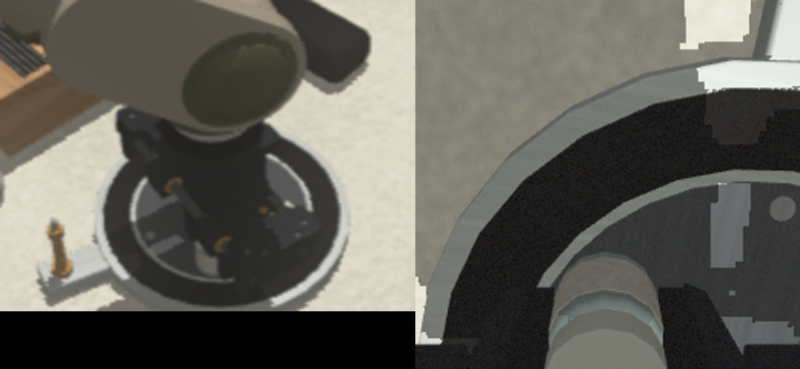

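```bash
python3 - <<'E'
from h import *
for n,x,y in(("A",537,-43),("B",590,-54),("D",609,44)):
    for F in("w9.png","w6.png"):
        print(n,F,"squat",cap(F,x,y,48,19),"tall",cap(F,x,y,64,16))
st()
E
```

```text
A w9.png squat (31.600000381469727, 534.0, -43.0) tall (28.899999618530273, 535.0, -43.0)
A w6.png squat (30.700000762939453, 534.0, -44.0) tall (30.0, 530.0, -42.0)
B w9.png squat (39.599998474121094, 590.0, -56.0) tall (39.5, 586.0, -52.0)
B w6.png squat (39.400001525878906, 591.0, -56.0) tall (39.29999923706055, 586.0, -52.0)
D w9.png squat (27.799999237060547, 615.0, 46.0) tall (39.70000076293945, 610.0, 44.0)
D w6.png squat (28.5, 621.0, 49.0) tall (39.70000076293945, 610.0, 44.0)
t 31.95 p [535.4 -41.1  45.8] x [-0.998  0.058 -0.001] y [ 0.058  0.998 -0.   ] z [ 0.001 -0.    -1.   ] F [-1.4  0.2  7.4] gap 31.8 q [-0.3   0.6   1.61  0.    0.92 -1.81]
```

```bash
python3 -m creep '[{"claw":0.8,"tx":0,"ty":0,"tz":-5,"spin":0},{"claw":0.8,"tx":0,"ty":0,"tz":-40,"spin":0},{"claw":0.8,"tx":0,"ty":0,"tz":-85,"spin":0},{"claw":0.8,"tx":-20,"ty":20,"tz":-130,"spin":0.1},{"claw":0.8,"tx":-40,"ty":60,"tz":-145,"spin":0.25},{"claw":0.8,"tx":-50,"ty":105,"tz":-145,"spin":0.4},{"claw":0.8,"tx":-50,"ty":150,"tz":-145,"spin":0.54},{"claw":0.8,"tx":-50,"ty":195,"tz":-145,"spin":0.68},{"claw":0.8,"tx":-50,"ty":240,"tz":-145,"spin":0.82},{"claw":0.8,"tx":-50,"ty":290,"tz":-145,"spin":0.96}]' 12
python3 - <<'E'
from h import *
st();to(585,317,190)
snap("side","s3.png"); u,v=w2pix("s3.png",np.array(robot.get_obs()["position"])-[0,0,20]).astype(int);print(u,v)
im=cv2.imread("pics/raw_s3.png")[v-60:v+60,u-80:u+80];cv2.imwrite("pics/s3c.png",cv2.resize(im,None,fx=4,fy=4,interpolation=cv2.INTER_CUBIC))
E
```

```text
time_s: 32.95
position: [601.4, 246.2, 190.2]
orientation: [-1.539, -2.738, 0.001]
force: [0.7, 0.1, -0.5]
finger_gap: 31.3
t 32.95 p [601.4 246.2 190.2] x [-0.52   0.854 -0.   ] y [ 0.854  0.52  -0.   ] z [-0. -0. -1.] F [ 0.7  0.1 -0.5] gap 31.3 q [ 0.21  0.6   1.1  -0.    1.44 -0.34]
shift [69.  22.7  0.2]
262 141
```

View pics/s3c.png

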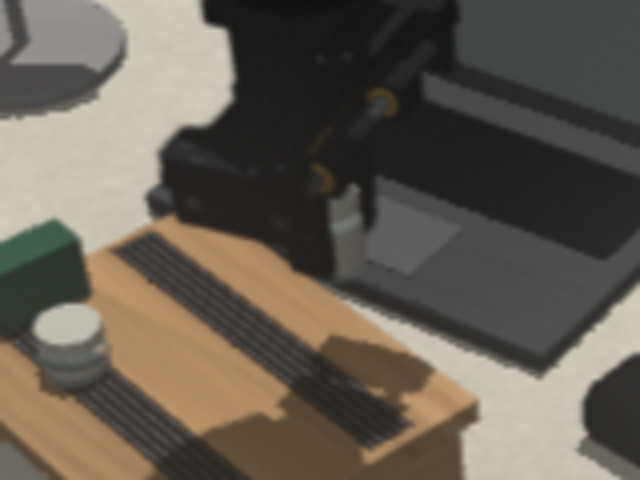

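It is the tall type (body hangs well below the pads; gap 31.5 = 32 mm), so there are two squat and two tall jars.

```bash
python3 -m creep '[{"claw":0.8,"tx":40,"ty":14,"tz":0,"spin":0.14},{"claw":0.8,"tx":75,"ty":27,"tz":0,"spin":0.28},{"claw":0.8,"tx":87,"ty":32,"tz":0,"spin":0.42},{"claw":0.8,"tx":87,"ty":32,"tz":5,"spin":0.44},{"claw":0.8,"tx":87,"ty":32,"tz":35,"spin":0.44},{"claw":0.8,"tx":87,"ty":32,"tz":65,"spin":0.44},{"claw":0.8,"tx":87,"ty":32,"tz":78,"spin":0.44},{"claw":0.8,"tx":87,"ty":32,"tz":80,"spin":0.44},{"claw":0.8,"tx":87,"ty":32,"tz":80,"spin":0.44}]'
python3 -c "from h import *;st()"
```

```text
time_s: 33.9
position: [583.8, 335.1, 110.8]
orientation: [2.091, 2.343, 0.001]
force: [1.5, -0.3, -0.4]
finger_gap: 31.2
t 33.9 p [583.8 335.1 110.8] x [-0.113  0.994  0.   ] y [0.994 0.113 0.001] z [ 0.001  0.    -1.   ] F [ 1.5 -0.3 -0.4] gap 31.2 q [ 0.35  0.71  1.13 -0.    1.3   0.23]
```

```bash
python3 -m creep '[{"claw":0.8,"tx":0,"ty":0,"tz":1.3,"spin":0},{"claw":0.8,"tx":0,"ty":0,"tz":2.6,"spin":0},{"claw":0.8,"tx":0,"ty":0,"tz":2.6,"spin":0}]'
python3 -m creep '[{"claw":0.63,"tx":0,"ty":0,"tz":0,"spin":0},{"claw":0.58,"tx":0,"ty":0,"tz":0,"spin":0},{"claw":0.5,"tx":0,"ty":0,"tz":0,"spin":0},{"claw":0.45,"tx":0,"ty":0,"tz":0,"spin":0},{"claw":0.45,"tx":0,"ty":0,"tz":-15,"spin":0},{"claw":0.45,"tx":0,"ty":0,"tz":-50,"spin":0},{"claw":0.45,"tx":0,"ty":0,"tz":-95,"spin":0},{"claw":0.45,"tx":0,"ty":0,"tz":-120,"spin":0},{"claw":0.45,"tx":0,"ty":0,"tz":-120,"spin":0}]'
python3 - <<'E'
from h import *
snap("wrist","w11.png");st();to(574,2,230)
print(cap("w11.png",584,336,126,16),cap("w11.png",491,352,110,19))
E
```

```text
time_s: 34.2
position: [583.4, 335.5, 107.9]
orientation: [2.092, 2.343, 0.001]
force: [0.7, 0.3, -0.0]
finger_gap: 32.0
time_s: 35.1
position: [584.2, 335.9, 231.9]
orientation: [2.09, 2.341, 0.011]
force: [0.8, 0.3, 0.3]
finger_gap: 48.6
t 35.15 p [583.5 335.7 229. ] x [-0.113  0.994  0.001] y [0.994 0.113 0.003] z [ 0.003  0.001 -1.   ] F [ 1.1  0.1 -0.7] gap 48.3 q [0.35 0.62 0.96 0.   1.56 0.23]
shift [-330.4  -47.1   -1.4]
(29.600000381469727, 584.0, 336.0) (38.599998474121094, 492.0, 353.0)
```

```bash
python3 -m creep '[{"claw":0.4,"tx":-330,"ty":-47,"tz":0,"spin":-1.48},{"claw":0.4,"tx":-330,"ty":-47,"tz":0,"spin":-1.48},{"claw":0.4,"tx":-330,"ty":-47,"tz":0,"spin":-1.48},{"claw":0.4,"tx":-330,"ty":-47,"tz":0,"spin":-1.48},{"claw":0.4,"tx":-330,"ty":-47,"tz":0,"spin":-1.48},{"claw":0.4,"tx":-330,"ty":-47,"tz":0,"spin":-1.48},{"claw":0.4,"tx":-330,"ty":-47,"tz":0,"spin":-1.48},{"claw":0.4,"tx":-330,"ty":-47,"tz":0,"spin":-1.48},{"claw":0.4,"tx":-330,"ty":-47,"tz":0,"spin":-1.48},{"claw":0.4,"tx":-330,"ty":-47,"tz":0,"spin":-1.48}]'
python3 - <<'E'
from h import *
snap("wrist","w12.png");st()
print(cap("w12.png",590,-56,48,19),cap("w12.png",610,44,64,16)); to(610,45,47)
E
```

```text
time_s: 36.15
position: [573.2, 1.8, 225.6]
orientation: [-0.01, -3.138, -0.001]
force: [0.1, -0.6, -0.0]
finger_gap: 53.1
t 36.2 p [573.2   2.  225.6] x [-1.    -0.001  0.003] y [-0.001  1.     0.001] z [-0.003  0.001 -1.   ] F [-0.6  0.1 -1.8] gap 53.0 q [-0.2   0.45  1.28 -0.    1.42 -1.78]
(39.79999923706055, 590.0, -56.0) (39.79999923706055, 610.0, 44.0)
shift [-37.5  42.8 178.5]
```

```bash
python3 -m creep '[{"claw":0.4,"tx":-37.5,"ty":42.8,"tz":10,"spin":0},{"claw":0.4,"tx":-37.5,"ty":42.8,"tz":50,"spin":0},{"claw":0.4,"tx":-37.5,"ty":42.8,"tz":95,"spin":0},{"claw":0.4,"tx":-37.5,"ty":42.8,"tz":140,"spin":0},{"claw":0.4,"tx":-37.5,"ty":42.8,"tz":170,"spin":0},{"claw":0.4,"tx":-37.5,"ty":42.8,"tz":180,"spin":0},{"claw":0.4,"tx":-37.5,"ty":42.8,"tz":180,"spin":0},{"claw":0.55,"tx":-37.5,"ty":42.8,"tz":180,"spin":0},{"claw":0.6,"tx":-37.5,"ty":42.8,"tz":180,"spin":0}]' 5
python3 -m creep '[{"claw":0.65,"tx":0,"ty":0,"tz":0,"spin":0},{"claw":0.7,"tx":0,"ty":0,"tz":0,"spin":0},{"claw":0.75,"tx":0,"ty":0,"tz":0,"spin":0},{"claw":0.8,"tx":0,"ty":0,"tz":0,"spin":0}]' 10
python3 -c "from h import *;st()"
```

```text
time_s: 37.1
position: [612.6, 44.6, 49.2]
orientation: [0.019, 3.139, -0.001]
force: [0.9, -0.5, -0.2]
finger_gap: 39.0
time_s: 37.5
position: [612.4, 44.6, 48.8]
orientation: [0.019, 3.139, -0.0]
force: [-0.9, -0.1, 6.5]
finger_gap: 31.6
t 37.5 p [612.4  44.6  48.8] x [-1.     0.012 -0.002] y [ 0.012  1.    -0.   ] z [ 0.002 -0.    -1.   ] F [-0.9 -0.1  6.5] gap 31.6 q [-0.12  0.7   1.38  0.    1.06 -1.68]
```

```bash
python3 -m creep '[{"claw":0.8,"tx":0,"ty":0,"tz":-5,"spin":0},{"claw":0.8,"tx":0,"ty":0,"tz":-40,"spin":0},{"claw":0.8,"tx":0,"ty":0,"tz":-85,"spin":0},{"claw":0.8,"tx":3,"ty":30,"tz":-120,"spin":0.1},{"claw":0.8,"tx":8,"ty":70,"tz":-140,"spin":0.24},{"claw":0.8,"tx":13,"ty":112,"tz":-140,"spin":0.38},{"claw":0.8,"tx":18,"ty":155,"tz":-140,"spin":0.52},{"claw":0.8,"tx":22,"ty":195,"tz":-140,"spin":0.66},{"claw":0.8,"tx":27,"ty":230,"tz":-140,"spin":0.8},{"claw":0.8,"tx":27,"ty":244,"tz":-140,"spin":0.94}]' 12
python3 -c "from h import *;st();to(588.5,288.5,112)"
```

```text
time_s: 38.5
position: [586.4, 292.1, 187.7]
orientation: [-1.443, -2.79, -0.0]
force: [0.4, -0.4, -0.7]
finger_gap: 31.4
t 38.5 p [586.4 292.1 187.7] x [-0.578  0.816  0.001] y [0.816 0.578 0.   ] z [-0.  0. -1.] F [ 0.4 -0.4 -0.7] gap 31.4 q [ 0.28  0.62  1.09  0.    1.44 -0.33]
shift [-4.2 -0.3 75.7]
```

```bash
python3 -m creep '[{"claw":0.8,"tx":-4,"ty":0,"tz":0,"spin":0.14},{"claw":0.8,"tx":-4,"ty":0,"tz":0,"spin":0.28},{"claw":0.8,"tx":-4,"ty":0,"tz":0,"spin":0.42},{"claw":0.8,"tx":-4,"ty":0,"tz":0,"spin":0.51},{"claw":0.8,"tx":-4,"ty":0,"tz":30,"spin":0.51},{"claw":0.8,"tx":-4,"ty":0,"tz":60,"spin":0.51},{"claw":0.8,"tx":-4,"ty":0,"tz":72,"spin":0.51},{"claw":0.8,"tx":-4,"ty":0,"tz":74,"spin":0.51},{"claw":0.8,"tx":-4,"ty":0,"tz":74,"spin":0.51}]'
python3 -c "from h import *;st()"
```

```text
time_s: 39.4
position: [590.4, 285.8, 114.4]
orientation: [2.097, 2.339, 0.001]
force: [0.3, -0.0, 0.0]
finger_gap: 31.6
t 39.4 p [590.4 285.8 114.4] x [-0.109  0.994  0.   ] y [0.994 0.109 0.001] z [ 0.001  0.    -1.   ] F [ 0.3 -0.   0. ] gap 31.6 q [ 0.27  0.68  1.18 -0.    1.28  0.16]
```

```bash
python3 -m creep '[{"claw":0.8,"tx":2,"ty":-1.3,"tz":0,"spin":0},{"claw":0.8,"tx":2,"ty":-1.3,"tz":1.5,"spin":0},{"claw":0.8,"tx":2,"ty":-1.3,"tz":3.4,"spin":0},{"claw":0.8,"tx":2,"ty":-1.3,"tz":3.4,"spin":0}]'
python3 -m creep '[{"claw":0.63,"tx":0,"ty":0,"tz":0,"spin":0},{"claw":0.58,"tx":0,"ty":0,"tz":0,"spin":0},{"claw":0.5,"tx":0,"ty":0,"tz":0,"spin":0},{"claw":0.45,"tx":0,"ty":0,"tz":0,"spin":0},{"claw":0.45,"tx":0,"ty":0,"tz":-15,"spin":0},{"claw":0.45,"tx":0,"ty":0,"tz":-50,"spin":0},{"claw":0.45,"tx":0,"ty":0,"tz":-95,"spin":0},{"claw":0.45,"tx":0,"ty":0,"tz":-120,"spin":0},{"claw":0.45,"tx":0,"ty":0,"tz":-120,"spin":0}]'
python3 - <<'E'
from h import *
snap("wrist","w13.png");st();to(574,2,230)
print(cap("w13.png",584,336,126,16),cap("w13.png",589,290,126,16),cap("w13.png",491,352,110,19))
E
```

```text
time_s: 39.8
position: [588.7, 287.8, 110.8]
orientation: [2.096, 2.339, 0.002]
force: [-0.5, 1.0, 4.0]
finger_gap: 31.6
time_s: 40.7
position: [589.4, 287.9, 234.3]
orientation: [2.094, 2.336, 0.01]
force: [-0.3, -0.7, -0.3]
finger_gap: 48.6
t 40.75 p [588.7 287.7 231.4] x [-0.109  0.994  0.   ] y [0.994 0.109 0.003] z [ 0.003  0.001 -1.   ] F [-0.4 -1.  -0.4] gap 48.5 q [ 0.27  0.58  1.02 -0.    1.54  0.17]
shift [-282.4  -45.8    1.1]
(39.5, 583.0, 335.0) (34.79999923706055, 588.0, 291.0) (40.0, 492.0, 353.0)
```

```bash
python3 -m creep '[{"claw":0.3,"tx":-282,"ty":-46,"tz":0,"spin":-1.46},{"claw":0.3,"tx":-282,"ty":-46,"tz":0,"spin":-1.46},{"claw":0.3,"tx":-282,"ty":-46,"tz":0,"spin":-1.46},{"claw":0.3,"tx":-282,"ty":-46,"tz":0,"spin":-1.46},{"claw":0.3,"tx":-282,"ty":-46,"tz":0,"spin":-1.46},{"claw":0.3,"tx":-282,"ty":-46,"tz":0,"spin":-1.46},{"claw":0.3,"tx":-282,"ty":-46,"tz":0,"spin":-1.46},{"claw":0.3,"tx":-282,"ty":-46,"tz":0,"spin":-1.46},{"claw":0.3,"tx":-282,"ty":-46,"tz":0,"spin":-1.46},{"claw":0.3,"tx":-282,"ty":-46,"tz":0,"spin":-1.46}]'
python3 - <<'E'
from h import *
snap("wrist","w14.png");st()
print(cap("w14.png",590,-56,48,19)); to(590.5,-55.3,42)
E
```

```text
time_s: 41.75
position: [572.8, 2.1, 228.1]
orientation: [-0.011, -3.138, -0.001]
force: [-0.3, -1.0, -0.4]
finger_gap: 61.6
t 41.8 p [572.8   2.2 228.2] x [-1.    -0.001  0.003] y [-0.001  1.     0.001] z [-0.003  0.001 -1.   ] F [-0.2  0.5  0.6] gap 61.7 q [-0.2   0.44  1.28 -0.    1.42 -1.77]
(39.900001525878906, 590.0, -56.0)
shift [-18.2 -57.6 186.1]
```

```bash
python3 -m creep '[{"claw":0.3,"tx":-17.5,"ty":-57.4,"tz":10,"spin":0},{"claw":0.3,"tx":-17.5,"ty":-57.4,"tz":50,"spin":0},{"claw":0.3,"tx":-17.5,"ty":-57.4,"tz":95,"spin":0},{"claw":0.3,"tx":-17.5,"ty":-57.4,"tz":140,"spin":0},{"claw":0.3,"tx":-17.5,"ty":-57.4,"tz":175,"spin":0},{"claw":0.3,"tx":-17.5,"ty":-57.4,"tz":188,"spin":0},{"claw":0.3,"tx":-17.5,"ty":-57.4,"tz":188,"spin":0},{"claw":0.5,"tx":-17.5,"ty":-57.4,"tz":188,"spin":0},{"claw":0.54,"tx":-17.5,"ty":-57.4,"tz":188,"spin":0}]' 5
python3 -m creep '[{"claw":0.58,"tx":0,"ty":0,"tz":0,"spin":0},{"claw":0.65,"tx":0,"ty":0,"tz":0,"spin":0},{"claw":0.7,"tx":0,"ty":0,"tz":0,"spin":0},{"claw":0.75,"tx":0,"ty":0,"tz":0,"spin":0}]' 10
python3 -c "from h import *;st()"
```

```text
time_s: 42.7
position: [591.0, -55.6, 43.8]
orientation: [0.021, 3.138, -0.001]
force: [0.7, -0.1, 0.3]
finger_gap: 48.0
time_s: 43.1
position: [590.7, -55.5, 43.4]
orientation: [0.02, 3.139, -0.001]
force: [-1.6, 0.8, 7.0]
finger_gap: 37.8
t 43.1 p [590.7 -55.5  43.4] x [-1.     0.013 -0.002] y [ 0.013  1.    -0.001] z [ 0.002 -0.001 -1.   ] F [-1.6  0.8  7. ] gap 37.8 q [-0.29  0.68  1.45  0.    1.01 -1.85]
```

```bash
python3 -m creep '[{"claw":0.75,"tx":0,"ty":0,"tz":-5,"spin":0},{"claw":0.75,"tx":0,"ty":0,"tz":-40,"spin":0},{"claw":0.75,"tx":0,"ty":0,"tz":-85,"spin":0},{"claw":0.75,"tx":10,"ty":30,"tz":-120,"spin":0.1},{"claw":0.75,"tx":25,"ty":70,"tz":-145,"spin":0.24},{"claw":0.75,"tx":40,"ty":115,"tz":-145,"spin":0.38},{"claw":0.75,"tx":55,"ty":160,"tz":-145,"spin":0.52},{"claw":0.75,"tx":70,"ty":205,"tz":-145,"spin":0.66},{"claw":0.75,"tx":85,"ty":250,"tz":-145,"spin":0.8},{"claw":0.75,"tx":99,"ty":295,"tz":-145,"spin":0.94}]' 12
python3 -c "from h import *;st();to(496.5,303,107.5)"
```

```text
time_s: 44.1
position: [495.6, 237.8, 187.5]
orientation: [1.429, 2.797, 0.0]
force: [0.5, 0.1, -0.3]
finger_gap: 37.5
t 44.1 p [495.6 237.8 187.5] x [-0.586  0.81  -0.   ] y [0.81  0.586 0.   ] z [ 0.  0. -1.] F [ 0.5  0.1 -0.3] gap 37.5 q [ 0.23  0.44  1.41 -0.    1.29 -0.39]
shift [52.3 38.9 80. ]
```

```bash
python3 -m creep '[{"claw":0.75,"tx":30,"ty":22,"tz":0,"spin":0.14},{"claw":0.75,"tx":52,"ty":39,"tz":0,"spin":0.28},{"claw":0.75,"tx":52,"ty":39,"tz":0,"spin":0.42},{"claw":0.75,"tx":52,"ty":39,"tz":0,"spin":0.52},{"claw":0.75,"tx":52,"ty":39,"tz":30,"spin":0.52},{"claw":0.75,"tx":52,"ty":39,"tz":60,"spin":0.52},{"claw":0.75,"tx":52,"ty":39,"tz":76,"spin":0.52},{"claw":0.75,"tx":52,"ty":39,"tz":78,"spin":0.52},{"claw":0.75,"tx":52,"ty":39,"tz":78,"spin":0.52}]'
python3 -c "from h import *;st();to(496.5,303,105.4)"
```

```text
time_s: 45.0
position: [497.5, 301.2, 109.5]
orientation: [2.094, 2.342, 0.0]
force: [-0.9, 0.7, 0.4]
finger_gap: 37.5
t 45.0 p [497.5 301.2 109.5] x [-0.112  0.994  0.   ] y [0.994 0.112 0.   ] z [ 0.  0. -1.] F [-0.9  0.7  0.4] gap 37.5 q [ 0.34  0.58  1.42 -0.    1.15  0.23]
shift [ 1.9 -0.8  4.1]
```

```bash
python3 -m creep '[{"claw":0.75,"tx":1.5,"ty":-0.8,"tz":0,"spin":0},{"claw":0.75,"tx":1.5,"ty":-0.8,"tz":2,"spin":0},{"claw":0.75,"tx":1.5,"ty":-0.8,"tz":4,"spin":0},{"claw":0.75,"tx":1.5,"ty":-0.8,"tz":4,"spin":0}]'
python3 -m creep '[{"claw":0.56,"tx":0,"ty":0,"tz":0,"spin":0},{"claw":0.5,"tx":0,"ty":0,"tz":0,"spin":0},{"claw":0.4,"tx":0,"ty":0,"tz":0,"spin":0},{"claw":0.35,"tx":0,"ty":0,"tz":0,"spin":0},{"claw":0.35,"tx":0,"ty":0,"tz":-15,"spin":0},{"claw":0.35,"tx":0,"ty":0,"tz":-50,"spin":0},{"claw":0.35,"tx":0,"ty":0,"tz":-95,"spin":0},{"claw":0.35,"tx":0,"ty":0,"tz":-125,"spin":0},{"claw":0.35,"tx":0,"ty":0,"tz":-145,"spin":0},{"claw":0.35,"tx":0,"ty":0,"tz":-145,"spin":0}]'
python3 - <<'E'
from h import *
snap("wrist","w15.png");st();to(538,-320.5,240)
for a in((583,335,126,16),(588,290,126,16),(491,352,110,19),(497,303,110,19)):print(cap("w15.png",*a))
E
```

```text
time_s: 45.4
position: [496.5, 302.7, 105.4]
orientation: [2.094, 2.342, 0.001]
force: [-0.9, 0.7, 2.5]
finger_gap: 37.5
time_s: 46.4
position: [497.1, 302.9, 252.7]
orientation: [2.092, 2.34, 0.008]
force: [-0.1, 0.3, -0.4]
finger_gap: 57.0
t 46.45 p [496.5 302.6 250.5] x [-0.112  0.994  0.   ] y [0.994 0.112 0.002] z [ 0.002  0.001 -1.   ] F [-0.5  0.1 -0.5] gap 57.2 q [ 0.34  0.44  1.22 -0.    1.48  0.23]
shift [-623.9  -28.3   10.2]
(39.5, 582.0, 335.0)
(38.599998474121094, 588.0, 290.0)
(39.599998474121094, 491.0, 353.0)
(34.0, 496.0, 303.0)
```

View pics/w15.png

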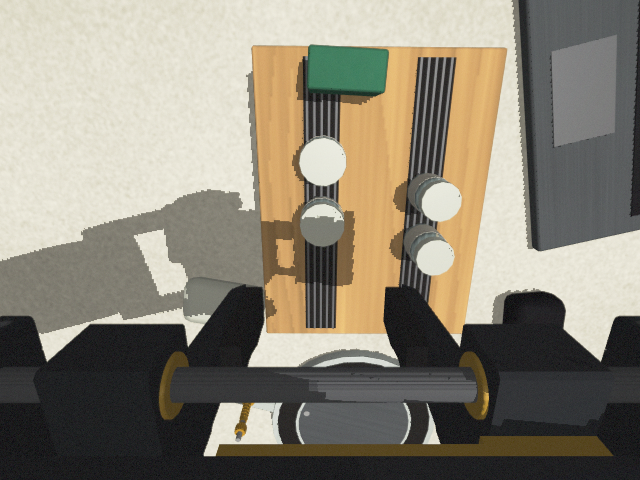

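Both rows stand upright and centred on their strips. Now fetching the dome.

```bash
python3 -m creep '[{"claw":0.3,"tx":-624,"ty":-28,"tz":0,"spin":0},{"claw":0.3,"tx":-624,"ty":-28,"tz":0,"spin":0},{"claw":0.3,"tx":-624,"ty":-28,"tz":0,"spin":0},{"claw":0.3,"tx":-624,"ty":-28,"tz":0,"spin":0},{"claw":0.3,"tx":-624,"ty":-28,"tz":0,"spin":0},{"claw":0.3,"tx":-624,"ty":-28,"tz":0,"spin":0},{"claw":0.3,"tx":-624,"ty":-28,"tz":0,"spin":0},{"claw":0.3,"tx":-624,"ty":-28,"tz":0,"spin":0},{"claw":0.3,"tx":-624,"ty":-28,"tz":0,"spin":0},{"claw":0.3,"tx":-624,"ty":-28,"tz":0,"spin":0}]'
python3 -c "from h import *;st();to(537.9,-320.5,240)"
```

```text
time_s: 47.45
position: [529.1, -198.2, 248.1]
orientation: [-2.092, -2.34, 0.001]
force: [1.1, -0.5, 0.4]
finger_gap: 61.8
t 47.45 p [ 529.1 -198.2  248.1] x [-0.111  0.994  0.002] y [ 0.994  0.111 -0.002] z [-0.003  0.002 -1.   ] F [ 1.1 -0.5  0.4] gap 61.8 q [-0.57  0.41  1.27  0.    1.46 -0.68]
shift [-122.6   -4.9    7.9]
```

```bash
python3 -m creep '[{"claw":0.3,"tx":-50,"ty":-2,"tz":8,"spin":0},{"claw":0.3,"tx":-100,"ty":-4,"tz":8,"spin":0},{"claw":0.3,"tx":-122.5,"ty":-5,"tz":8,"spin":0},{"claw":0.3,"tx":-122.5,"ty":-5,"tz":8,"spin":0},{"claw":0.3,"tx":-122.5,"ty":-5,"tz":8,"spin":0}]'
python3 - <<'E'
from h import *
snap("wrist","w16.png");st();to(537.9,-320.5,102)
print(cap("w16.png",538,-320.5,104,15),cap("w16.png",538,-320.5,104,13))
E
```

```text
time_s: 47.95
position: [538.2, -318.1, 240.3]
orientation: [-2.092, -2.339, -0.0]
force: [-0.3, 0.8, 0.4]
finger_gap: 61.5
t 48.0 p [ 538.4 -317.4  240.9] x [-0.112  0.994  0.002] y [ 0.994  0.112 -0.001] z [-0.002  0.002 -1.   ] F [-0.3  0.3  0.4] gap 61.7 q [-0.72  0.53  1.1   0.    1.52 -0.83]
shift [ -3.2  -0.6 138.9]
(39.099998474121094, 537.0, -318.5) (28.200000762939453, 538.0, -320.5)
```

```bash
python3 -m creep '[{"claw":0.3,"tx":0,"ty":-0.6,"tz":30,"spin":0},{"claw":0.3,"tx":0,"ty":-0.6,"tz":75,"spin":0},{"claw":0.3,"tx":0,"ty":-0.6,"tz":105,"spin":0},{"claw":0.3,"tx":0,"ty":-0.6,"tz":120,"spin":0},{"claw":0.3,"tx":0,"ty":-0.6,"tz":120,"spin":0},{"claw":0.3,"tx":0,"ty":-0.6,"tz":120,"spin":0}]'
python3 -c "from h import *;st();to(537.9,-320,103)"
```

```text
time_s: 48.6
position: [538.4, -317.7, 122.8]
orientation: [2.092, 2.343, 0.0]
force: [-0.2, 0.6, 0.5]
finger_gap: 61.4
t 48.6 p [ 538.4 -317.7  122.8] x [-0.113  0.994 -0.   ] y [0.994 0.113 0.   ] z [ 0.001 -0.    -1.   ] F [-0.2  0.6  0.5] gap 61.4 q [-0.72  0.63  1.27  0.    1.24 -0.84]
shift [-2.2 -0.7 19.8]
```

```bash
python3 -m creep '[{"claw":0.3,"tx":-2,"ty":-0.6,"tz":10,"spin":0},{"claw":0.3,"tx":-2,"ty":-0.6,"tz":19.5,"spin":0},{"claw":0.3,"tx":-2,"ty":-0.6,"tz":19.5,"spin":0},{"claw":0.55,"tx":-2,"ty":-0.6,"tz":19.5,"spin":0},{"claw":0.63,"tx":-2,"ty":-0.6,"tz":19.5,"spin":0},{"claw":0.68,"tx":-2,"ty":-0.6,"tz":19.5,"spin":0},{"claw":0.85,"tx":-2,"ty":-0.6,"tz":19.5,"spin":0},{"claw":0.85,"tx":-2,"ty":-0.6,"tz":19.5,"spin":0}]' 8
python3 -c "from h import *;st()"
python3 -m creep '[{"claw":0.85,"tx":0,"ty":0,"tz":0,"spin":0},{"claw":0.85,"tx":0,"ty":0,"tz":0,"spin":0},{"claw":0.85,"tx":0,"ty":0,"tz":-3,"spin":0},{"claw":0.85,"tx":0,"ty":0,"tz":-12,"spin":0},{"claw":0.85,"tx":0,"ty":0,"tz":-30,"spin":0},{"claw":0.85,"tx":0,"ty":0,"tz":-55,"spin":0},{"claw":0.85,"tx":0,"ty":0,"tz":-80,"spin":0},{"claw":0.85,"tx":0,"ty":0,"tz":-90,"spin":0},{"claw":0.85,"tx":0,"ty":0,"tz":-90,"spin":0}]' 40
python3 -c "from h import *;st();to(573.5,2,190)"
```

```text
time_s: 49.4
position: [537.5, -320.8, 102.8]
orientation: [2.094, 2.342, -0.0]
force: [-1.3, -0.4, 1.6]
finger_gap: 29.7
t 49.4 p [ 537.5 -320.8  102.8] x [-0.112  0.994 -0.   ] y [ 0.994  0.112 -0.   ] z [-0. -0. -1.] F [-1.3 -0.4  1.6] gap 29.7 q [-0.73  0.65  1.29 -0.    1.2  -0.84]
time_s: 50.3
position: [537.8, -320.8, 193.7]
orientation: [2.092, 2.341, 0.0]
force: [-0.2, 0.2, -6.2]
finger_gap: 28.8
t 50.3 p [ 537.8 -320.8  193.7] x [-0.112  0.994 -0.002] y [0.994 0.112 0.002] z [ 0.002 -0.001 -1.   ] F [-0.2  0.2 -6.2] gap 28.8 q [-0.73  0.56  1.17  0.    1.41 -0.84]
shift [316.8  71.5   3.3]
```

```bash
python3 -m creep '[{"claw":0.85,"tx":20,"ty":4,"tz":0,"spin":0},{"claw":0.85,"tx":54,"ty":12,"tz":0,"spin":0},{"claw":0.85,"tx":92,"ty":21,"tz":0,"spin":0},{"claw":0.85,"tx":132,"ty":30,"tz":0,"spin":0},{"claw":0.85,"tx":173,"ty":39,"tz":0,"spin":0},{"claw":0.85,"tx":214,"ty":48,"tz":0,"spin":0},{"claw":0.85,"tx":252,"ty":57,"tz":0,"spin":0},{"claw":0.85,"tx":287,"ty":65,"tz":0,"spin":0},{"claw":0.85,"tx":308,"ty":70,"tz":0,"spin":0},{"claw":0.85,"tx":316,"ty":71,"tz":0,"spin":0}]'
cat >> h.py <<'E'
def gasket(F,C=(573,1.),R0=102,z=18):
    from scipy.optimize import least_squares
    g=cv2.cvtColor(cv2.imread("pics/raw_"+F),cv2.COLOR_BGR2GRAY).astype(np.float32); C=np.array(C,float)
    for it in range(3):
        P=[]
        for a in np.radians(np.arange(0,360,5)):
            rr=np.arange(R0-8,R0+7,0.25)
            uv=np.array([w2pix(F,[C[0]+r*np.cos(a),C[1]+r*np.sin(a),z]) for r in rr],np.float32)
            if uv[:,1].max()>345: continue
            I=cv2.remap(g,uv[:,:1].copy(),uv[:,1:].copy(),1).ravel()
            d=np.diff(cv2.blur(I.reshape(1,-1),(5,1))[0]);i=d.argmax()
            if d[i]>4:P.append((C[0]+rr[i]*np.cos(a),C[1]+rr[i]*np.sin(a)))
        P=np.array(P); s=least_squares(lambda q:np.hypot(*(P-q[:2]).T)-q[2],[*C,R0],loss="soft_l1"); C=s.x[:2]
    return s.x.round(2),len(P)
E
python3 - <<'E'
from h import *
for F in("w6.png","w9.png","w12.png","w14.png"): print(gasket(F))
st();to(573,1.3,125)
E
```

```text
time_s: 51.3
position: [572.0, 4.1, 191.1]
orientation: [-2.089, -2.343, 0.002]
force: [-0.2, -1.0, -5.8]
finger_gap: 29.6
(array([5.7283e+02, 1.9000e-01, 1.0167e+02]), 72)
(array([5.7271e+02, 2.7000e-01, 1.0164e+02]), 72)
(array([5.7283e+02, 2.3000e-01, 1.0164e+02]), 72)
(array([5.7277e+02, 2.4000e-01, 1.0159e+02]), 72)
t 51.3 p [572.    4.1 191.1] x [-0.114  0.993  0.001] y [ 0.993  0.114 -0.003] z [-0.003  0.001 -1.   ] F [-0.2 -1.  -5.8] gap 29.6 q [-0.2   0.47  1.34  0.    1.33 -0.31]
shift [-3.   0.8 66.1]
```

```bash
python3 -m creep '[{"claw":0.85,"tx":0,"ty":0,"tz":0,"spin":0},{"claw":0.85,"tx":0,"ty":0,"tz":20,"spin":0},{"claw":0.85,"tx":0,"ty":0,"tz":45,"spin":0},{"claw":0.85,"tx":0,"ty":0,"tz":62,"spin":0},{"claw":0.85,"tx":0,"ty":0,"tz":66,"spin":0},{"claw":0.85,"tx":0,"ty":0,"tz":66,"spin":0}]'
python3 -c "from h import *;st();to(573,1.3,119)"
```

```text
time_s: 51.9
position: [572.7, 0.4, 126.2]
orientation: [-2.094, -2.34, 0.001]
force: [0.1, -0.1, -5.2]
finger_gap: 28.9
t 51.9 p [5.727e+02 4.000e-01 1.262e+02] x [-0.111  0.994  0.   ] y [ 0.994  0.111 -0.001] z [-0.001  0.    -1.   ] F [ 0.1 -0.1 -5.2] gap 28.9 q [-0.21  0.54  1.43 -0.    1.17 -0.32]
shift [0.9 0.4 7.2]
```

```bash
python3 -m creep '[{"claw":0.85,"tx":0.9,"ty":0.4,"tz":3,"spin":0},{"claw":0.85,"tx":0.9,"ty":0.4,"tz":6,"spin":0},{"claw":0.85,"tx":0.9,"ty":0.4,"tz":7.5,"spin":0},{"claw":0.85,"tx":0.9,"ty":0.4,"tz":7.5,"spin":0}]'
python3 -m creep '[{"claw":0.85,"tx":0,"ty":0,"tz":0.8,"spin":0},{"claw":0.85,"tx":0,"ty":0,"tz":0.8,"spin":0}]'
python3 -m creep '[{"claw":0.85,"tx":0,"ty":0,"tz":0.6,"spin":0},{"claw":0.85,"tx":0,"ty":0,"tz":0.6,"spin":0}]'
```

```text
time_s: 52.3
position: [573.2, 2.2, 119.1]
orientation: [2.094, 2.342, 0.0]
force: [-0.4, 0.0, -6.3]
finger_gap: 29.2
time_s: 52.5
position: [573.2, 2.2, 118.3]
orientation: [2.094, 2.342, 0.0]
force: [-0.8, -0.0, -4.6]
finger_gap: 29.2
time_s: 52.7
position: [573.3, 2.2, 117.8]
orientation: [2.094, 2.342, 0.0]
force: [0.3, 0.4, -5.2]
finger_gap: 28.9
```

```bash
python3 -m creep '[{"claw":0.85,"tx":0,"ty":0,"tz":0.6,"spin":0},{"claw":0.85,"tx":0,"ty":0,"tz":1.2,"spin":0},{"claw":0.85,"tx":0,"ty":0,"tz":1.2,"spin":0}]'
python3 -c "from h import *;st()"
```

```text
time_s: 53.0
position: [573.3, 2.2, 117.7]
orientation: [2.093, 2.341, 0.001]
force: [-2.2, 1.1, 6.2]
finger_gap: 29.2
t 53.0 p [573.3   2.2 117.7] x [-0.112  0.994 -0.001] y [0.994 0.112 0.001] z [ 0.001 -0.    -1.   ] F [-2.2  1.1  6.2] gap 29.2 q [-0.2   0.55  1.44 -0.    1.15 -0.31]
```

Seated. Release, rise well clear, back off and check.

```bash
python3 -m creep '[{"claw":0.64,"tx":0,"ty":0,"tz":0,"spin":0},{"claw":0.55,"tx":0,"ty":0,"tz":0,"spin":0},{"claw":0.3,"tx":0,"ty":0,"tz":0,"spin":0},{"claw":0.3,"tx":0,"ty":0,"tz":0,"spin":0},{"claw":0.3,"tx":0,"ty":0,"tz":-30,"spin":0},{"claw":0.3,"tx":0,"ty":0,"tz":-75,"spin":0},{"claw":0.3,"tx":0,"ty":0,"tz":-120,"spin":0},{"claw":0.3,"tx":0,"ty":0,"tz":-130,"spin":0},{"claw":0.3,"tx":0,"ty":0,"tz":-130,"spin":0}]'
python3 - <<'E'
from h import *
snap("wrist","w17.png");st();print(cap("w17.png",573,1,119,15));to(380,-60,300)
E
```

```text
time_s: 53.9
position: [573.5, 2.1, 247.8]
orientation: [2.092, 2.34, 0.003]
force: [0.2, -0.3, -1.1]
finger_gap: 61.4
t 53.95 p [573.    2.2 245.8] x [-0.112  0.994  0.   ] y [ 0.994  0.112 -0.   ] z [-0.  0. -1.] F [-0.7 -0.3 -1. ] gap 61.6 q [-0.2   0.43  1.25 -0.    1.46 -0.31]
(39.599998474121094, 573.0, 5.0)
shift [ -40.3 -198.7  -54.1]
```

```bash
python3 -m creep '[{"claw":0.3,"tx":-40,"ty":-200,"tz":-50,"spin":0},{"claw":0.3,"tx":-40,"ty":-200,"tz":-50,"spin":0},{"claw":0.3,"tx":-40,"ty":-200,"tz":-50,"spin":0},{"claw":0.3,"tx":-40,"ty":-200,"tz":-50,"spin":0},{"claw":0.3,"tx":-40,"ty":-200,"tz":-50,"spin":0},{"claw":0.3,"tx":-40,"ty":-200,"tz":-50,"spin":0}]'
python3 - <<'E'
from h import *
snap("top","t9.png");snap("side","s9.png");st()
a=cv2.imread("pics/raw_t9.png")[170:370,100:400];b=cv2.imread("pics/raw_s9.png")[110:330,140:400]
W=np.zeros((440,1120,3),np.uint8);W[:400,:600]=cv2.resize(a,None,fx=2,fy=2);W[:440,600:1120]=cv2.resize(b,None,fx=2,fy=2)
cv2.imwrite("pics/fin.png",cv2.resize(W,(800,314),interpolation=cv2.INTER_AREA))
E
```

```text
time_s: 54.55
position: [378.1, -60.1, 295.7]
orientation: [-2.095, -2.339, 0.0]
force: [0.6, 0.6, -0.2]
finger_gap: 61.4
t 54.65 p [379.6 -59.9 295.4] x [-0.111  0.994  0.001] y [ 0.994  0.111 -0.001] z [-0.001  0.001 -1.   ] F [-0.  -0.4 -0. ] gap 61.9 q [-0.47  0.05  1.62  0.    1.47 -0.58]
```

View pics/fin.png

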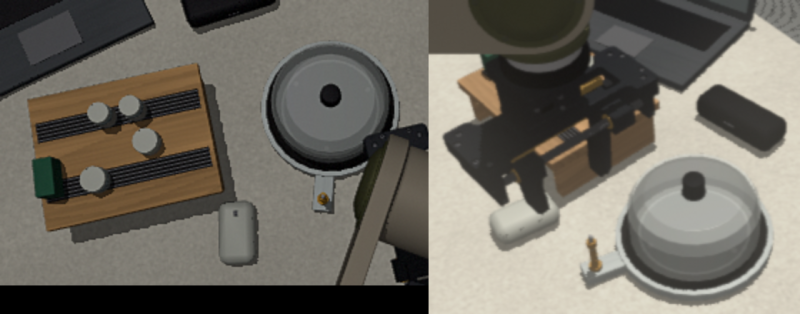

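The second squat has been knocked off its strip (top pixel ~(201.5,269)); I'll put it back.

```bash
python3 - <<'E'
from h import *
print(pix2w("t9.png",201.5,269.4,110),pix2w("t9.png",165,295,110))
p=pix2w("t9.png",201.5,269.4,110);to(p[0],p[1],260)
E
```

```text
[533.51729822 274.75698903 110.        ] [489.74043525 352.07797675 110.        ]
shift [315.4 190.3  35.5]
```

```bash
python3 -m creep '[{"claw":0.3,"tx":315,"ty":190,"tz":45,"spin":0},{"claw":0.3,"tx":315,"ty":190,"tz":45,"spin":0},{"claw":0.3,"tx":315,"ty":190,"tz":45,"spin":0},{"claw":0.3,"tx":315,"ty":190,"tz":45,"spin":0},{"claw":0.3,"tx":315,"ty":190,"tz":45,"spin":0},{"claw":0.3,"tx":315,"ty":190,"tz":45,"spin":0},{"claw":0.3,"tx":315,"ty":190,"tz":45,"spin":0},{"claw":0.3,"tx":315,"ty":190,"tz":45,"spin":0},{"claw":0.3,"tx":315,"ty":190,"tz":45,"spin":0},{"claw":0.3,"tx":315,"ty":190,"tz":45,"spin":0}]'
python3 - <<'E'
from h import *
snap("wrist","w18.png");st()
for a in((583,335,126,16),(588,290,126,16),(491,352,110,19),(533.5,275,110,19)):c=cap("w18.png",*a);print(c)
to(c[1]+.3,c[2]+.8,105.4)
E
```

```text
time_s: 55.65
position: [532.5, 275.0, 249.7]
orientation: [-2.091, -2.343, 0.004]
force: [0.0, -0.5, 0.6]
finger_gap: 61.9
t 55.7 p [532.4 274.3 250.5] x [-0.112  0.994 -0.   ] y [ 0.994  0.112 -0.002] z [-0.002 -0.001 -1.   ] F [0.2 0.5 0.2] gap 61.6 q [ 0.28  0.47  1.16 -0.    1.51  0.17]
(39.900001525878906, 583.0, 335.0)
(39.0, 587.0, 290.0)
(38.29999923706055, 492.0, 353.0)
(28.0, 536.5, 275.0)
shift [  1.1   4.7 145.1]
```

```bash
python3 -m creep '[{"claw":0.38,"tx":1,"ty":3,"tz":0,"spin":-1.46},{"claw":0.38,"tx":1,"ty":3,"tz":0,"spin":-1.46},{"claw":0.38,"tx":1,"ty":3,"tz":0,"spin":-1.46},{"claw":0.38,"tx":1,"ty":3,"tz":0,"spin":-1.46},{"claw":0.38,"tx":1,"ty":3,"tz":0,"spin":-1.46},{"claw":0.38,"tx":1,"ty":3,"tz":0,"spin":-1.46},{"claw":0.38,"tx":1,"ty":3,"tz":0,"spin":-1.46},{"claw":0.38,"tx":1,"ty":3,"tz":0,"spin":-1.46},{"claw":0.38,"tx":1,"ty":3,"tz":0,"spin":-1.46},{"claw":0.38,"tx":1,"ty":3,"tz":0,"spin":-1.46}]'
python3 - <<'E'
from h import *
snap("wrist","w19.png");st()
c=cap("w19.png",535,275,110,19);print(c);to(c[1]+.3,c[2]+.8,105.4)
E
```

```text
time_s: 56.7
position: [535.3, 274.6, 251.8]
orientation: [-0.008, 3.141, -0.0]
force: [-0.3, -0.2, -0.7]
finger_gap: 54.6
t 56.75 p [535.4 274.6 251.8] x [-1.   -0.01 -0.  ] y [-0.01  1.   -0.  ] z [ 0. -0. -1.] F [0.  0.3 0.7] gap 54.6 q [ 0.28  0.48  1.15 -0.    1.51 -1.3 ]
(39.5, 538.0, 275.0)
shift [ -2.9   1.2 146.4]
```

```bash
python3 -m creep '[{"claw":0.38,"tx":-2.7,"ty":1,"tz":30,"spin":0},{"claw":0.38,"tx":-2.7,"ty":1,"tz":75,"spin":0},{"claw":0.38,"tx":-2.7,"ty":1,"tz":115,"spin":0},{"claw":0.38,"tx":-2.7,"ty":1,"tz":138,"spin":0},{"claw":0.38,"tx":-2.7,"ty":1,"tz":145,"spin":0},{"claw":0.38,"tx":-2.7,"ty":1,"tz":146,"spin":0},{"claw":0.5,"tx":-2.7,"ty":1,"tz":146,"spin":0},{"claw":0.54,"tx":-2.7,"ty":1,"tz":146,"spin":0}]' 5
python3 -m creep '[{"claw":0.58,"tx":0,"ty":0,"tz":0,"spin":0},{"claw":0.65,"tx":0,"ty":0,"tz":0,"spin":0},{"claw":0.7,"tx":0,"ty":0,"tz":0,"spin":0},{"claw":0.75,"tx":0,"ty":0,"tz":0,"spin":0}]' 10
python3 -c "from h import *;st()"
```

```text
time_s: 57.55
position: [538.7, 276.8, 107.0]
orientation: [-0.001, 3.139, 0.001]
force: [-0.2, -0.6, 0.1]
finger_gap: 41.4
time_s: 57.95
position: [538.6, 276.8, 106.7]
orientation: [-0.002, 3.139, 0.001]
force: [-0.2, -1.5, 6.4]
finger_gap: 37.6
t 57.95 p [538.6 276.8 106.7] x [-1.    -0.001 -0.002] y [-0.001  1.     0.   ] z [ 0.002  0.    -1.   ] F [-0.2 -1.5  6.4] gap 37.6 q [ 0.28  0.61  1.35 -0.    1.18 -1.29]
```

```bash
python3 -m creep '[{"claw":0.75,"tx":0,"ty":0,"tz":-5,"spin":0},{"claw":0.75,"tx":0,"ty":0,"tz":-35,"spin":0},{"claw":0.75,"tx":0,"ty":0,"tz":-65,"spin":0},{"claw":0.75,"tx":10,"ty":6,"tz":-70,"spin":0.14},{"claw":0.75,"tx":20,"ty":12,"tz":-70,"spin":0.28},{"claw":0.75,"tx":30,"ty":18,"tz":-70,"spin":0.42},{"claw":0.75,"tx":42,"ty":26,"tz":-70,"spin":0.56},{"claw":0.75,"tx":42,"ty":26,"tz":-70,"spin":0.7},{"claw":0.75,"tx":42,"ty":26,"tz":-70,"spin":0.84},{"claw":0.75,"tx":42,"ty":26,"tz":-70,"spin":0.98}]' 12
python3 -m creep '[{"claw":0.75,"tx":0,"ty":0,"tz":0,"spin":0.14},{"claw":0.75,"tx":0,"ty":0,"tz":0,"spin":0.28},{"claw":0.75,"tx":0,"ty":0,"tz":0,"spin":0.42},{"claw":0.75,"tx":0,"ty":0,"tz":0,"spin":0.48},{"claw":0.75,"tx":0,"ty":0,"tz":0,"spin":0.48}]'
python3 -c "from h import *;st();to(496.5,303,109)"
```

```text
time_s: 58.95
position: [495.9, 302.8, 175.7]
orientation: [-1.485, -2.769, -0.0]
force: [0.7, 0.3, -0.8]
finger_gap: 37.9
time_s: 59.45
position: [496.0, 302.7, 175.6]
orientation: [-2.094, -2.342, 0.0]
force: [-0.0, 0.7, 0.4]
finger_gap: 37.5
t 59.45 p [496.  302.7 175.6] x [-0.111  0.994  0.   ] y [ 0.994  0.111 -0.   ] z [-0. -0. -1.] F [-0.   0.7  0.4] gap 37.5 q [0.34 0.5  1.34 0.   1.3  0.23]
shift [ 0.3  0.6 66.6]
```

```bash
python3 -m creep '[{"claw":0.75,"tx":0.3,"ty":0.6,"tz":30,"spin":0},{"claw":0.75,"tx":0.3,"ty":0.6,"tz":55,"spin":0},{"claw":0.75,"tx":0.3,"ty":0.6,"tz":65,"spin":0},{"claw":0.75,"tx":0.3,"ty":0.6,"tz":67,"spin":0},{"claw":0.75,"tx":0.3,"ty":0.6,"tz":67,"spin":0}]'
python3 -c "from h import *;to(496.5,303,106.7)"
```

```text
time_s: 59.95
position: [497.0, 303.2, 109.1]
orientation: [2.093, 2.343, 0.001]
force: [0.1, 0.8, -0.4]
finger_gap: 37.7
shift [-0.1 -0.5  2.4]
```

```bash
python3 -m creep '[{"claw":0.75,"tx":0,"ty":-0.4,"tz":1.2,"spin":0},{"claw":0.75,"tx":0,"ty":-0.4,"tz":2.3,"spin":0},{"claw":0.75,"tx":0,"ty":-0.4,"tz":2.3,"spin":0}]'
python3 -m creep '[{"claw":0.56,"tx":0,"ty":0,"tz":0,"spin":0},{"claw":0.5,"tx":0,"ty":0,"tz":0,"spin":0},{"claw":0.4,"tx":0,"ty":0,"tz":0,"spin":0},{"claw":0.35,"tx":0,"ty":0,"tz":0,"spin":0},{"claw":0.35,"tx":0,"ty":0,"tz":-15,"spin":0},{"claw":0.35,"tx":0,"ty":0,"tz":-50,"spin":0},{"claw":0.35,"tx":0,"ty":0,"tz":-95,"spin":0},{"claw":0.35,"tx":0,"ty":0,"tz":-140,"spin":0},{"claw":0.35,"tx":0,"ty":0,"tz":-150,"spin":0},{"claw":0.35,"tx":0,"ty":0,"tz":-150,"spin":0}]'
python3 -m creep '[{"claw":0.3,"tx":-360,"ty":-120,"tz":-40,"spin":0},{"claw":0.3,"tx":-360,"ty":-120,"tz":-40,"spin":0},{"claw":0.3,"tx":-360,"ty":-120,"tz":-40,"spin":0},{"claw":0.3,"tx":-360,"ty":-120,"tz":-40,"spin":0},{"claw":0.3,"tx":-360,"ty":-120,"tz":-40,"spin":0},{"claw":0.3,"tx":-360,"ty":-120,"tz":-40,"spin":0},{"claw":0.3,"tx":-360,"ty":-120,"tz":-40,"spin":0},{"claw":0.3,"tx":-360,"ty":-120,"tz":-40,"spin":0},{"claw":0.3,"tx":-360,"ty":-120,"tz":-40,"spin":0},{"claw":0.3,"tx":-360,"ty":-120,"tz":-40,"spin":0}]'
python3 - <<'E'
from h import *
snap("top","t10.png",(80,80,560,370),1.6);st()
for a in((583,335,126,16),(588,290,126,16),(491,352,110,19),(497,303,110,19),(573,2,119,15)):print(cap("t10.png",*a),cap("top1.png",*a) if a[2]==119 else "")
E
```

```text
time_s: 60.25
position: [496.5, 303.1, 106.8]
orientation: [2.093, 2.342, 0.002]
force: [-0.4, 1.0, 1.6]
finger_gap: 37.4
time_s: 61.25
position: [496.5, 303.1, 257.5]
orientation: [2.093, 2.341, 0.004]
force: [-0.4, -0.8, -0.8]
finger_gap: 57.2
time_s: 62.25
position: [416.7, -68.3, 294.6]
orientation: [-2.094, -2.338, 0.001]
force: [0.3, 1.1, 0.0]
finger_gap: 62.0
t 62.3 p [416.9 -67.7 294.9] x [-0.111  0.994  0.002] y [ 0.994  0.111 -0.002] z [-0.002  0.001 -1.   ] F [-0.7  0.1 -0.7] gap 61.7 q [-0.44  0.12  1.54  0.    1.48 -0.55]
(34.0, 581.0, 336.0) 
(34.099998474121094, 586.0, 291.0) 
(34.400001525878906, 490.0, 354.0) 
(34.70000076293945, 495.0, 303.0) 
(39.79999923706055, 569.0, 1.0) (39.599998474121094, 571.0, 4.0)
```

View pics/t10.png

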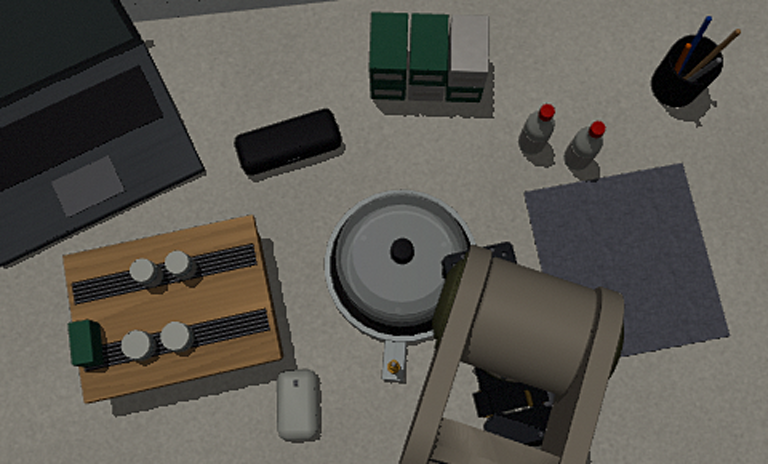

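```bash
python3 -c "
from plant import robot
print(robot.hand_in())"
```

```text
the job is handed in; nothing more can be done
None
```

The job is done and was handed in at about 62 s of the 210 s allowed. The steps, in order:

- **Valve:** I unscrewed the lock nut until it slipped against its stop, at about 0.14 N m on a second grip. I then held the pin on its stop for just over 2 s at about 15 N.
- **Dome off:** I stood it on the grey mat.
- **Jars:** Four were there. The two squat ones stand on the front strip and the two tall ones on the back strip, with gaps of about 12 mm and 13 mm.
- **Dome back:** I stood it on the gasket of the empty base.

One squat jar was knocked off its strip while I was replacing the dome. I spotted it in the check picture and put it back on the front strip after the dome was on.

**Last checks:**
- **Picture:** The final top picture shows all four jars upright on their strips and the dome on the gasket. The bystanders I could see look unmoved; the arm hid the pump in that picture.
- **Jar positions:** The top camera agrees with the wrist camera to within about 2 mm.
- **Dome centring:** Readings of the knob's centre disagree by up to 4 mm. The gripper says (573.3, 2.2), the wrist camera (573, 5) and the top camera (569, 1). My estimate of the gasket centre is (573, 1.2), so by the gripper's reading the dome is about 1 mm off.

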